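Gather earmould offcuts in the low corner of a tilted tray

ROBOT

A 7-joint arm with a two-finger parallel gripper is mounted at the origin on the work surface. World frame = base frame: x ahead of the robot, y to its left, z up, the work surface at z = 0. Lengths are in m, angles in rad, forces in N, time in s.
With the tool pointing down it reaches from about 0.4 to 0.85 m from the base axis. Payload 4.4 kg.
Tool frame: the origin (TCP) lies midway between the tips of the shut fingers; the grasp point (between the pads) lies behind it (manip.grip_depth is the x of the grasp point in the tool frame, in m); x points along the fingers, z is the direction in which the jaws open and shut, and the axes are right-handed (so a half turn about x gives the same grasp; the last joint's range is limited). The gripper opens to 94 mm and grips with 3 to 60 N. Pads are 16 mm wide; open, the fingers measure 119 mm over their backs; the gripper's body (75 mm by 177 mm) begins 78 mm behind the grasp point.
Start: joints at [1.191, 0.628, 0.038, 1.517, -0.027, 0.996, -0.02], TCP at [0.201, -0.618, 0.205] pointing down, gripper open.
Joint ranges: [-3.06, 3.06], [-0.37, 2.12], [-1.25, 1.32], [0.18, 2.47], [-1.1, 4.24], [0.23, 1.98], [-2.94, 2.94]. Speed limits (rad/s): [2.57, 2.57, 3.14, 3.14, 3.14, 3.14, 3.14].

INTERFACE

Orientations are given as a 3x3 rotation matrix whose columns are the frame's x, y, z axes.
In Python, from workcell import state, get_image, camera_model, order, manip gives the robot as it stands.
- The arm moves only by the tool drive_tool, never from a script. Its argument "targets" is a list of rows, each an object of numbers: "tx", "ty", "tz": the shift along the tool's x, y, z each as a share of 250 mm, from -1 to 1; "yaw": the turn about the tool's x as a share of 180 degrees, from -1 to 1; "grip": the opening, from 0 (shut) to 1 (fully open). In form: [{"tx": .., "ty": .., "tz": .., "yaw": .., "grip": ..}, ...]. A call has 1 to 12 rows; each row is the pose to reach, as a shift and turn from the pose commanded when the call began, along the tool's axes at that moment, turning the shorter way round; what a row does not reach only later rows make up. A row lasts 1/10 s, in which the tool goes at most 50 mm and 8.59 degrees, less where a joint would pass 70% of its speed; a pose out of reach is approached as far as the arm can. A call with a number of a shift or a turn outside -1 to 1 is refused whole. A call with a gripper value outside its range is refused whole. The fingers move at their own pace and stop on an object; "newtons" is the grip in N (left out, the last holds). Time passes only in rows, so rows that repeat a pose let the fingers close. It gives the time, the measured TCP pose, the force and the opening at its end, in the units of the state.
- state(): the state, without advancing time (a new reading comes with each control period).
- get_image(name): name is "side" or "top" or "wrist"; returns the picture (400x640x3 uint8, red, green, blue); there is no depth.
- camera_model(name): a dict with "intrinsics" (3x3 intrinsics, pixels), "pose" (4x4, takes a point from camera to world coordinates). Camera axes: x right, y down, z forward; pixel columns grow to the right and rows downward; lengths in m; the calibration is good to about 2 mm. A picture is of the moment at which its call begins: read the wrist's pose just before it. camera_model takes no time and is no camera call; for the wrist camera it gives the pose at the moment of the call.
- order.job_done(): hands the job in, once; it reports no verdict.
The state is a dict: "time": time; "q": joint angles; "dq": joint speeds; "joint_efforts": joint torques, N m; "tcp_pos": TCP position; "tcp_rot": TCP orientation; "wrist_force": force on the tool from outside, world axes, zero at the start; "wrist_torque": the same for the moment, N m; "gripper_width": finger opening in m.
Only numpy, scipy, OpenCV 4.12 (cv2) and the standard library are available. Lean on these libraries where they do the work, as an engineer would, in place of code of your own. Each camera call takes 0.05 s, during which the arm holds its last target.

TASK

Pick the two earmould offcuts off the dark rubber mat and drop them into the steel tray with the other two, while the tray stands flat. Then take the tray by its upright grip tab and lift that end, with the opposite corner staying down on the cart top, until all four offcuts have slid together into that low corner; finish still holding the tray tilted, propped on nothing but the bare cart top. Leave the white drying dome and the two battery dispensers where they stand.

Things in the scene. Friction and masses are not known exactly. Their poses are not given: they have to be found in the camera images.
- tray: Square open steel tray, 170 x 170 mm outside, 36 mm high, walls and floor 4 mm thick, 0.45 kg, loose on the cart top. Origin at the centre of its underside; its x axis runs along the square's diagonal, from the corner with the grip tab (-x) to the opposite, collecting corner (+x); z is up. The walls run at 45 degrees to x and y.
- tray_grip (a point): Middle of the gripping area of the tray's grip tab: an upright dark steel plate on the outside of one corner, rigid with the tray, 10 mm thick (along the tray's y), standing out 54 mm along the diagonal (tray x from -172 to -118 mm), from 4 to 54 mm above the tray's underside. The point is at tray (-147, 0, 38) mm, with the tray's axes.
- tray_low_corner (a point): Outer bottom corner of the tray opposite the tab, at tray (120, 0, 0) mm: the corner the tray pivots on and where the offcuts are to gather.
- mat: Fixed dark rubber work mat, 190 x 150 mm (x, y), 5 mm thick. Origin at the centre of its underside.
- offcut_a_mid (a point): Beige hard acrylic earmould offcut, smooth, a block 32 x 20 x 18 mm (its x, y, z), 14 g, lying on the mat; grasp it across its y (20 mm). The point is the middle of the piece, 9 mm above its underside; its z axis is up at the start. It slides easily on the tray's steel (friction 0.14 to 0.22: some 25 to 35 degrees of tilt gathers them).
- offcut_b_mid (a point): Beige hard acrylic earmould offcut, smooth, a stepped block 30 x 20 mm (x, y), 22 mm high over its -x half and 14 mm over its +x half, 13 g, lying on the mat; grasp it across its y (20 mm). The point is the middle of the piece, 9 mm above its underside; its z axis is up at the start. It slides easily on the tray's steel (friction 0.14 to 0.22: some 25 to 35 degrees of tilt gathers them).
- offcut_c_mid (a point): Beige hard acrylic earmould offcut, smooth, a round stub 24 mm across and 20 mm high, 11 g, already in the tray. The point is the middle of the piece, 9 mm above its underside; its z axis is up at the start. It slides easily on the tray's steel (friction 0.14 to 0.22: some 25 to 35 degrees of tilt gathers them).
- offcut_d_mid (a point): Beige hard acrylic earmould offcut, smooth, a block 26 x 22 x 18 mm (x, y, z), 12 g, already in the tray. The point is the middle of the piece, 9 mm above its underside; its z axis is up at the start. It slides easily on the tray's steel (friction 0.14 to 0.22: some 25 to 35 degrees of tilt gathers them).
- dome: White plastic drying dome, 110 mm across, 92 mm high, loose; bystander. Origin at the centre of its underside.
- dispenser_0: Flat round translucent orange battery dispenser, 64 mm across, 24 mm high, loose; bystander. Origin at the centre of its underside.
- dispenser_1: Second battery dispenser, same shape, near the far rim; bystander. Origin at the centre of its underside.

How it is judged:
On the way, in this order (a step that is already met when the one before it is completed fails the run):
1. all four offcuts lie in the tray while it stands flat (angle between tray's own z axis and vertical below 0.12 rad and x of offcut_a_mid in the frame of tray between -0.115 and 0.115 m and y of offcut_a_mid in the frame of tray between -0.11 and 0.11 m and z of offcut_a_mid in the frame of tray between 0 and 0.045 m and x of offcut_b_mid in the frame of tray between -0.115 and 0.115 m and y of offcut_b_mid in the frame of tray between -0.11 and 0.11 m and z of offcut_b_mid in the frame of tray between 0 and 0.045 m and x of offcut_c_mid in the frame of tray between -0.115 and 0.115 m and y of offcut_c_mid in the frame of tray between -0.11 and 0.11 m and z of offcut_c_mid in the frame of tray between 0 and 0.045 m and x of offcut_d_mid in the frame of tray between -0.115 and 0.115 m and y of offcut_d_mid in the frame of tray between -0.11 and 0.11 m and z of offcut_d_mid in the frame of tray between 0 and 0.045 m), for 0.2 s.
2. the tray is tilted by its tab, collecting corner down (angle between tray's own z axis and vertical between 0.35 and 0.9 rad and height (world z) of tray_grip above 0.1 m and height (world z) of tray_low_corner below 0.02 m and contact force between the fingers and tray above 1 N), for 0.2 s.
At the end, for the whole second after the job is handed in: Fingers hold the tray (over 1 N) tilted 20 to 51 degrees, grip point over 100 mm up, opposite corner within 20 mm of the cart top, touching no mat or bystander; all four offcuts inside it, their middles over 40 mm from its centre towards that corner; all at rest (all of step 2 and linear speed of each of tray, offcut_a, offcut_b, offcut_c, offcut_d below 0.03 m/s and contact force between tray and mat below 0.3 N and contact force between tray and dome below 0.3 N and contact force between tray and dispenser_0 below 0.3 N and contact force between tray and dispenser_1 below 0.3 N and x of offcut_a_mid in the frame of tray between 0.04 and 0.115 m and y of offcut_a_mid in the frame of tray between -0.11 and 0.11 m and z of offcut_a_mid in the frame of tray between 0 and 0.045 m and x of offcut_b_mid in the frame of tray between 0.04 and 0.115 m and y of offcut_b_mid in the frame of tray between -0.11 and 0.11 m and z of offcut_b_mid in the frame of tray between 0 and 0.045 m and x of offcut_c_mid in the frame of tray between 0.04 and 0.115 m and y of offcut_c_mid in the frame of tray between -0.11 and 0.11 m and z of offcut_c_mid in the frame of tray between 0 and 0.045 m and x of offcut_d_mid in the frame of tray between 0.04 and 0.115 m and y of offcut_d_mid in the frame of tray between -0.11 and 0.11 m and z of offcut_d_mid in the frame of tray between 0 and 0.045 m); the arm keeps its last pose, push and grip.
It fails at once if the drying dome is shoved or lifted more than 30 mm (distance of dome from where it was at the start of the episode above 0.03 m).
It fails at once if a battery dispenser is shoved or lifted more than 30 mm (distance of dispenser_0 from where it was at the start of the episode above 0.03 m).
It fails at once if the far battery dispenser is shoved or lifted more than 30 mm (distance of dispenser_1 from where it was at the start of the episode above 0.03 m).
It also fails if it takes over 67 s, if anything falls off the work surface, if the arm or the gripper's body presses on something with over 40 N, if the wrist force passes 120 N, or if a joint passes its speed limit or range.

## Working session

There is one attempt and no reset: what is moved stays moved. The work goes in short steps, Python scripts to look and compute and a tool call to move; the robot and the scene stay as the last step left them, time stands still between calls to the robot, and variables do not carry over. Pictures are saved under pics/ and viewed, and the job is handed in when it is done.

Besides the shell and the picture viewer there is one more tool, called after "Call:" as name([rows], argument=value, ...), one row to a line, values as JSON. drive_tool: Moves the arm, as the interface text tells. Shift numbers are shares of 250 mm and turn numbers shares of 180 degrees, none past 1 either way. Its arguments: {"type":"object","properties":{"targets":{"type":"array","items":{"type":"object","properties":{"tx":{"type":"number","minimum":-1,"maximum":1},"ty":{"type":"number","minimum":-1,"maximum":1},"tz":{"type":"number","minimum":-1,"maximum":1},"yaw":{"type":"number","minimum":-1,"maximum":1},"grip":{"type":"number"}}}},"newtons":{"type":"number"}},"required":["targets"]}

```bash
ls; mkdir -p pics
python3 - <<'E'
from workcell import state, get_image, camera_model, order, manip
import cv2, numpy as np
s=state(); print(s); print(manip.grip_depth, [a for a in dir(manip) if a[0]!='_'])
for n in ("top","side"):
    im=get_image(n); cv2.imwrite(f"pics/{n}0.png",im[:,:,::-1])
    m=camera_model(n); print(n,np.round(m["intrinsics"],1).tolist(),np.round(m["pose"],3).tolist())
E
```

```text
pics
{'time': 0.0, 'q': array([ 1.19120699,  0.62929837,  0.03844143,  1.51834636, -0.02699479,
        0.99630365, -0.01999965]), 'dq': array([ 0.00210526, -0.00058565,  0.00109359, -0.00059768, -0.0003546 ,
       -0.0009733 ,  0.00098659]), 'joint_efforts': array([ 6.28977523e-04, -5.49728036e+01,  1.14324275e+00, -1.86635453e+01,
       -5.22453210e-02,  2.36075919e-02,  1.73085509e-04]), 'tcp_pos': array([ 0.20045592, -0.61762691,  0.20459199]), 'tcp_rot': array([[-5.91400224e-04,  9.51169492e-01,  3.08668508e-01],
       [ 1.74003187e-03,  3.08669074e-01, -9.51167901e-01],
       [-9.99998311e-01, -2.54278675e-05, -1.83761219e-03]]), 'wrist_force': array([-0.26612037,  0.31894099,  1.08145311]), 'wrist_torque': array([-0.02158453, -0.03693351,  0.00506026]), 'gripper_width': 0.09417895522932687}
-0.0188 ['Unreachable', 'grip_depth']
top [[387.5, 0.0, 324.7], [0.0, 387.5, 203.6], [0.0, 0.0, 1.0]] [[0.004, -0.997, 0.071, 0.486], [-1.0, -0.004, -0.008, -0.013], [0.008, -0.071, -0.997, 1.247], [0.0, 0.0, 0.0, 1.0]]
side [[443.8, 0.0, 314.4], [0.0, 443.8, 196.8], [0.0, 0.0, 1.0]] [[-0.896, -0.235, 0.377, 0.119], [-0.445, 0.482, -0.755, 0.959], [-0.004, -0.844, -0.536, 0.737], [0.0, 0.0, 0.0, 1.0]]
```

View pics/top0.png

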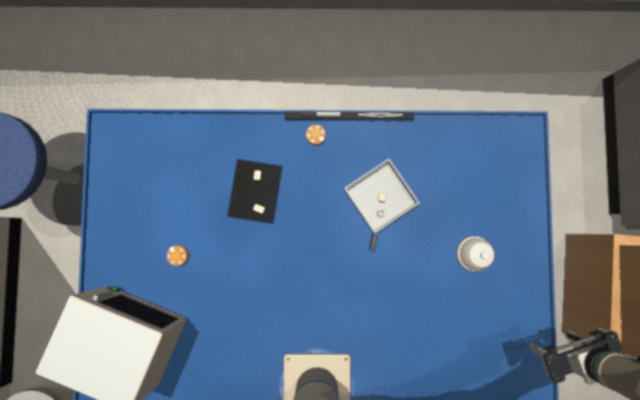

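View pics/side0.png

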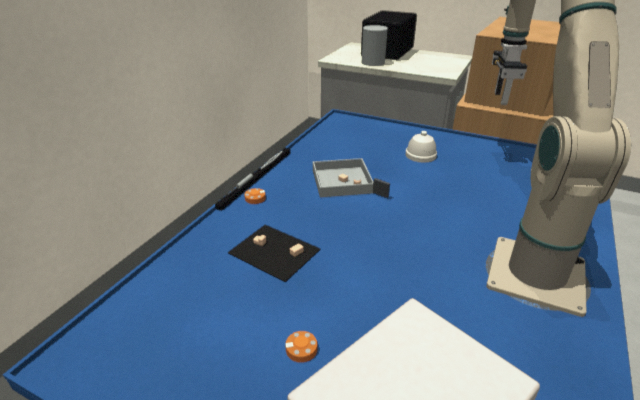

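The top view shows the mat around (255,191) with pieces at (257,175) and (258,209). The tray is around (381,196) with its tab at (373,240), the dome is at (476,253), and the dispensers are at (316,134) and (177,256). I'll enlarge and measure.

```bash
cat > h.py <<'E'
import numpy as np, cv2
from workcell import state, get_image, camera_model
def ray(m,u,v,z):
    K=m["intrinsics"];P=m["pose"]
    d=P[:3,:3]@np.linalg.solve(K,[u,v,1.]);o=P[:3,3]
    return o+d*(z-o[2])/d[2]
def proj(m,p):
    P=m["pose"]; c=P[:3,:3].T@(np.asarray(p)-P[:3,3]); q=m["intrinsics"]@c; return q[:2]/q[2]
def crop(im,u0,v0,u1,v1,k,name):
    c=cv2.resize(im[v0:v1,u0:u1],None,fx=k,fy=k,interpolation=cv2.INTER_CUBIC)
    cv2.imwrite(name,c)
E
python3 - <<'E'
import cv2
from h import *
im=cv2.imread("pics/top0.png")
crop(im,220,150,300,230,7,"pics/topmat.png"); crop(im,335,150,435,260,5,"pics/toptray.png")
m=camera_model("top")
for n,u,v,z in [("tabend",373,249,.054),("cornerfar",389,160,.036),("cornerL",346,188,.036),("cornerR",419,202,.036),("near",376,233,.036),("dome",476,253,.05),("d0",177,256,.024),("d1",316,134,.024),("a",258,209,.02),("b",257,175,.02)]:
    print(n,ray(m,u,v,z).round(3))
E
```

```text
tabend [ 0.432 -0.171  0.054]
cornerfar [ 0.711 -0.225  0.036]
cornerL [ 0.621 -0.089  0.036]
cornerR [ 0.578 -0.318  0.036]
near [ 0.481 -0.183  0.036]
dome [ 0.42  -0.489  0.05 ]
d0 [0.407 0.439 0.024]
d1 [0.796 0.006 0.024]
a [0.555 0.189 0.02 ]
b [0.664 0.194 0.02 ]
```

View pics/topmat.png

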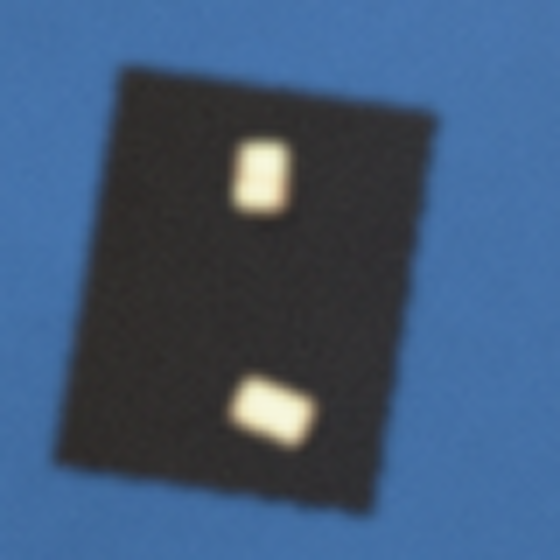

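View pics/toptray.png

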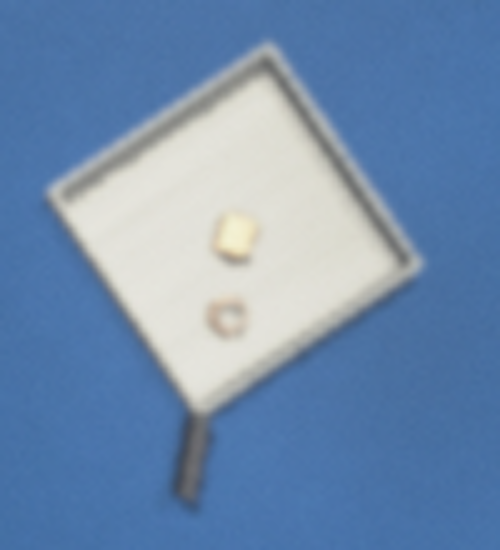

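Call:
drive_tool([
  {"ty": 0.84, "tz": -0.86, "grip": 1},
  {"ty": 0.84, "tz": -0.86, "grip": 1},
  {"ty": 0.84, "tz": -0.86, "grip": 1},
  {"ty": 0.84, "tz": -0.86, "grip": 1},
  {"ty": 0.84, "tz": -0.86, "grip": 1},
  {"ty": 0.84, "tz": -0.86, "grip": 1},
], newtons=15)

```text
$.targets[0]: bad value
```

Call:
drive_tool([
  {"ty": 0.84, "tz": -0.86, "grip": 1},
  {"ty": 0.84, "tz": -0.86, "grip": 1},
  {"ty": 0.84, "tz": -0.86, "grip": 1},
  {"ty": 0.84, "tz": -0.86, "grip": 1},
  {"ty": 0.84, "tz": -0.86, "grip": 1},
  {"ty": 0.84, "tz": -0.86, "grip": 1},
])

```text
$.targets[0]: bad value
```

Call:
drive_tool([
  {"tx": 0, "ty": 0.84, "tz": -0.86, "yaw": 0, "grip": 1},
  {"tx": 0, "ty": 0.84, "tz": -0.86, "yaw": 0, "grip": 1},
  {"tx": 0, "ty": 0.84, "tz": -0.86, "yaw": 0, "grip": 1},
  {"tx": 0, "ty": 0.84, "tz": -0.86, "yaw": 0, "grip": 1},
  {"tx": 0, "ty": 0.84, "tz": -0.86, "yaw": 0, "grip": 1},
  {"tx": 0, "ty": 0.84, "tz": -0.86, "yaw": 0, "grip": 1},
], newtons=15)

```text
time: 0.7
tcp_pos: [0.3343, -0.3474, 0.2054]
tcp_rot: [[-0.0, 0.951, 0.308], [0.0, 0.308, -0.951], [-1.0, 0.0, -0.0]]
wrist_force: [1.3, -0.8, 0.1]
gripper_width: 0.0943
```

Call:
drive_tool([
  {"tx": 0, "ty": 0.84, "tz": -0.86, "yaw": 0, "grip": 1},
  {"tx": 0, "ty": 0.84, "tz": -0.86, "yaw": 0, "grip": 1},
  {"tx": 0, "ty": 0.84, "tz": -0.86, "yaw": 0, "grip": 1},
  {"tx": 0, "ty": 0.84, "tz": -0.86, "yaw": 0, "grip": 1},
  {"tx": 0, "ty": 0.84, "tz": -0.86, "yaw": 0, "grip": 1},
  {"tx": 0, "ty": 0.84, "tz": -0.86, "yaw": 0, "grip": 1},
  {"tx": 0, "ty": 0.84, "tz": -0.86, "yaw": 0, "grip": 1},
  {"tx": 0, "ty": 0.84, "tz": -0.86, "yaw": 0, "grip": 1},
])

```text
time: 1.5
tcp_pos: [0.4672, -0.079, 0.2052]
tcp_rot: [[-0.001, 0.95, 0.312], [0.0, 0.312, -0.95], [-1.0, -0.001, -0.0]]
wrist_force: [-0.4, -1.0, -0.3]
gripper_width: 0.0939
```

Call:
drive_tool([
  {"tx": 0, "ty": 0.84, "tz": -0.86, "yaw": 0, "grip": 1},
  {"tx": 0, "ty": 0.84, "tz": -0.86, "yaw": 0, "grip": 1},
  {"tx": 0, "ty": 0.84, "tz": -0.86, "yaw": 0, "grip": 1},
  {"tx": 0, "ty": 0.84, "tz": -0.86, "yaw": 0, "grip": 1},
  {"tx": 0, "ty": 0.84, "tz": -0.86, "yaw": 0, "grip": 1},
  {"tx": 0, "ty": 0.84, "tz": -0.86, "yaw": 0, "grip": 1},
  {"tx": 0, "ty": 0.84, "tz": -0.86, "yaw": 0, "grip": 1},
  {"tx": 0, "ty": 0.84, "tz": -0.86, "yaw": 0, "grip": 1},
  {"tx": 0, "ty": 0.84, "tz": -0.86, "yaw": 0, "grip": 1},
])

```text
time: 2.4
tcp_pos: [0.6004, 0.1855, 0.2051]
tcp_rot: [[-0.001, 0.952, 0.305], [-0.002, 0.305, -0.952], [-1.0, -0.002, 0.002]]
wrist_force: [0.3, -0.6, -0.2]
gripper_width: 0.094
```

Run:
```python
from h import *
s=state(); print(s["time"],s["q"].round(2),s["tcp_pos"].round(4))
m=camera_model("wrist"); im=get_image("wrist"); cv2.imwrite("pics/w1.png",im[:,:,::-1])
print(m["intrinsics"].round(1).tolist(), m["pose"].round(3).tolist())
np.savez("pics/w1.npz",**m)
```

```text
2.4 [-0.32  0.6  -0.04  1.58  0.03  0.97 -1.63] [0.6004 0.1855 0.2051]
[[335.5, 0.0, 316.4], [0.0, 335.5, 200.9], [0.0, 0.0, 1.0]] [[0.305, -0.918, -0.254, 0.675], [-0.952, -0.293, -0.084, 0.208], [0.003, 0.268, -0.963, 0.383], [0.0, 0.0, 0.0, 1.0]]
```

View pics/w1.png

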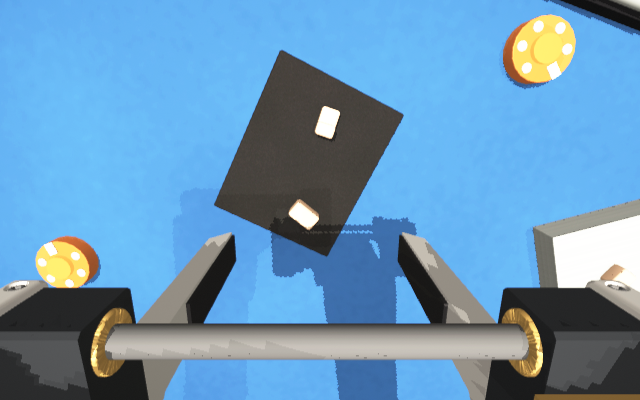

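Run:
```python
from h import *
im=cv2.imread("pics/w1.png")
crop(im,270,90,360,240,5,"pics/w1c.png")
```

```text
(no output)
```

View pics/w1c.png

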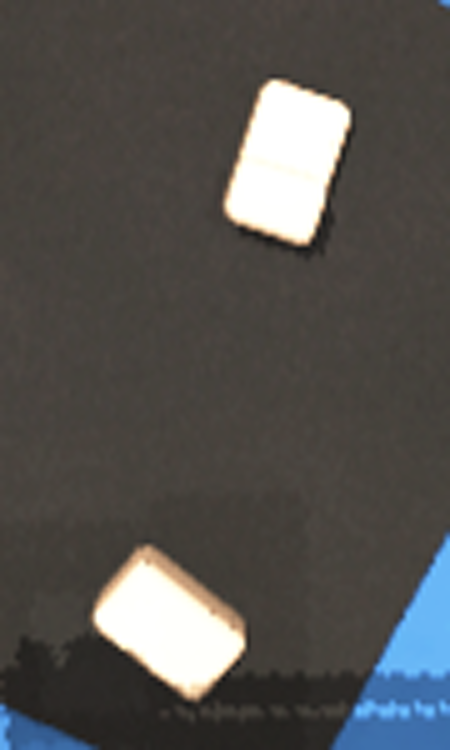

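Run:
```python
from h import *
m=dict(np.load("pics/w1.npz"))
f=lambda P,z:np.array([ray(m,270+u/5,90+v/5,z) for u,v in P])[:,:2]
for n,P in (("b",[(267,78),(352,108),(305,247),(225,210)]),("a",[(145,558),(243,632),(195,702),(95,615)])):
    X=f(P,.023); print(n,X.round(4).tolist(),"ctr",X.mean(0).round(4))
    e1=X[1]-X[0];e2=X[2]-X[1];e3=X[2]-X[3];e4=X[3]-X[0]
    for e in (e1,e3,e2,e4): print(np.linalg.norm(e).round(4),np.degrees(np.arctan2(e[1],e[0])).round(1))
t=camera_model("top")
for u,v in ((257.4,175.2),(258.9,208.8)): print(ray(t,u,v,.023).round(4))
R=state()["tcp_rot"]; print(R[:,2],np.degrees(np.arctan2(R[1,2],R[0,2])))
```

```text
b [[0.679, 0.201], [0.6787, 0.1823], [0.6486, 0.1826], [0.6508, 0.2011]] ctr [0.6643 0.1917]
0.0187 -91.0
0.0186 -96.7
0.03 179.5
0.0282 179.7
a [[0.5727, 0.1949], [0.5629, 0.1688], [0.5435, 0.1741], [0.5566, 0.2018]] ctr [0.5589 0.1849]
0.028 -110.7
0.0306 -115.2
0.0201 164.7
0.0176 157.1
[0.6625 0.192  0.023 ]
[0.5555 0.1856 0.023 ]
[ 0.30488229 -0.95238862  0.00164403] -72.24889311294571
```

Piece b (stepped) is centred at (0.664, 0.192) with its y axis along world y. Piece a is at (0.558, 0.185) with its jaw direction at azimuth of about -22°. The edge lengths come out near 30x20 mm, and the top and wrist cameras agree within 3 mm. I'll take b first.

Call:
drive_tool([
  {"tx": 0.2, "ty": 0.25, "tz": 0.053, "yaw": 0.104, "grip": 0.6},
  {"tx": 0.5, "ty": 0.25, "tz": 0.053, "yaw": 0.104, "grip": 0.6},
  {"tx": 0.5, "ty": 0.25, "tz": 0.053, "yaw": 0.104, "grip": 0.6},
  {"tx": 0.5, "ty": 0.25, "tz": 0.053, "yaw": 0.104, "grip": 0.6},
  {"tx": 0.5, "ty": 0.25, "tz": 0.053, "yaw": 0.104, "grip": 0.6},
  {"tx": 0.5, "ty": 0.25, "tz": 0.053, "yaw": 0.104, "grip": 0.6},
  {"tx": 0.5, "ty": 0.25, "tz": 0.053, "yaw": 0.104, "grip": 0.6},
])

```text
time: 3.15
tcp_pos: [0.6658, 0.1962, 0.0843]
tcp_rot: [[0.005, 1.0, -0.013], [0.002, -0.013, -1.0], [-1.0, 0.005, -0.002]]
wrist_force: [-0.0, 0.7, -0.3]
gripper_width: 0.0565
```

Run:
```python
from h import *
s=state(); R=s["tcp_rot"];print(s["time"],s["q"].round(2),s["tcp_pos"].round(4),np.degrees(np.arctan2(R[1,2],R[0,2])))
m=camera_model("wrist"); im=get_image("wrist"); cv2.imwrite("pics/w2.png",im[:,:,::-1])
np.savez("pics/w2.npz",**m)
for z in (.01,.02,.027): print(proj(m,[*s["tcp_pos"][:2],z]).round(1))
```

```text
3.15 [-0.35  0.82  0.04  1.49 -0.04  0.83 -1.88] [0.6658 0.1962 0.0843] -90.74784815018367
[314.5 211.1]
[314.4 214.9]
[314.3 217.8]
```

View pics/w2.png

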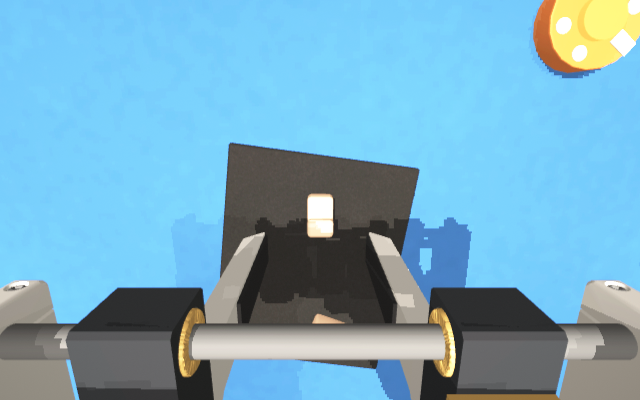

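The piece spans (307–333, 193–238), square to the jaws and about 4 mm to the right of the TCP. I'll correct for that and descend.

Call:
drive_tool([
  {"tx": 0.14, "ty": 0, "tz": 0.012, "yaw": 0, "grip": 0.6},
  {"tx": 0.24, "ty": 0, "tz": 0.012, "yaw": 0, "grip": 0.6},
  {"tx": 0.27, "ty": 0, "tz": 0.012, "yaw": 0, "grip": 0.6},
  {"tx": 0.27, "ty": 0, "tz": 0.012, "yaw": 0, "grip": 0.6},
  {"tx": 0.27, "ty": 0, "tz": 0.012, "yaw": 0, "grip": 0.6},
])

```text
time: 3.7
tcp_pos: [0.6654, 0.1934, 0.0149]
tcp_rot: [[0.003, 1.0, -0.013], [0.001, -0.013, -1.0], [-1.0, 0.003, -0.001]]
wrist_force: [-0.0, 0.5, 0.5]
gripper_width: 0.0566
```

Call:
drive_tool([
  {"tx": 0.024, "ty": 0, "tz": 0.003, "yaw": 0, "grip": 0.6},
  {"tx": 0.024, "ty": 0, "tz": 0.003, "yaw": 0, "grip": 0.6},
  {"tx": 0.024, "ty": 0, "tz": 0.003, "yaw": 0, "grip": 0},
  {"tx": 0.024, "ty": 0, "tz": 0.003, "yaw": 0, "grip": 0},
  {"tx": 0.024, "ty": 0, "tz": 0.003, "yaw": 0, "grip": 0},
  {"tx": 0.024, "ty": 0, "tz": 0.003, "yaw": 0, "grip": 0},
  {"tx": 0.024, "ty": 0, "tz": 0.003, "yaw": 0, "grip": 0},
  {"tx": 0.024, "ty": 0, "tz": 0.003, "yaw": 0, "grip": 0},
], newtons=12)

```text
time: 4.5
tcp_pos: [0.6641, 0.1921, 0.007]
tcp_rot: [[0.0, 1.0, -0.013], [-0.0, -0.013, -1.0], [-1.0, 0.0, 0.0]]
wrist_force: [-0.3, 0.4, -0.0]
gripper_width: 0.0198
```

b is held, with the opening at 19.8 mm. I'll lift it, carry it toward the tray, and check the tray with the wrist camera.

Call:
drive_tool([
  {"tx": -0.2, "ty": 0, "tz": 0, "yaw": 0, "grip": 0},
  {"tx": -0.4, "ty": 0, "tz": 0, "yaw": 0, "grip": 0},
  {"tx": -0.6, "ty": 0, "tz": 0, "yaw": 0, "grip": 0},
  {"tx": -0.7, "ty": -0.05, "tz": 0.2, "yaw": -0.04, "grip": 0},
  {"tx": -0.7, "ty": -0.1, "tz": 0.4, "yaw": -0.08, "grip": 0},
  {"tx": -0.7, "ty": -0.2, "tz": 0.6, "yaw": -0.12, "grip": 0},
  {"tx": -0.7, "ty": -0.3, "tz": 0.8, "yaw": -0.16, "grip": 0},
  {"tx": -0.7, "ty": -0.3, "tz": 1.0, "yaw": -0.197, "grip": 0},
  {"tx": -0.7, "ty": -0.3, "tz": 1.0, "yaw": -0.197, "grip": 0},
  {"tx": -0.7, "ty": -0.3, "tz": 1.0, "yaw": -0.197, "grip": 0},
  {"tx": -0.7, "ty": -0.3, "tz": 1.0, "yaw": -0.197, "grip": 0},
  {"tx": -0.7, "ty": -0.3, "tz": 1.0, "yaw": -0.197, "grip": 0},
])

```text
time: 5.7
tcp_pos: [0.5863, -0.0544, 0.182]
tcp_rot: [[0.0, 0.82, 0.572], [0.001, 0.572, -0.82], [-1.0, 0.001, -0.001]]
wrist_force: [-0.6, 0.1, -0.2]
gripper_width: 0.0197
```

Run:
```python
from h import *
s=state(); R=s["tcp_rot"];print(s["time"],s["gripper_width"],s["q"].round(2),s["tcp_pos"].round(4),np.degrees(np.arctan2(R[1,2],R[0,2])))
m=camera_model("wrist"); im=get_image("wrist"); cv2.imwrite("pics/w3.png",im[:,:,::-1])
np.savez("pics/w3.npz",**m)
```

```text
5.7 0.019728772854221272 [ 0.14  0.57 -0.14  1.72  0.1   0.86 -1.01] [ 0.5863 -0.0544  0.182 ] -55.125027189836395
```

View pics/w3.png

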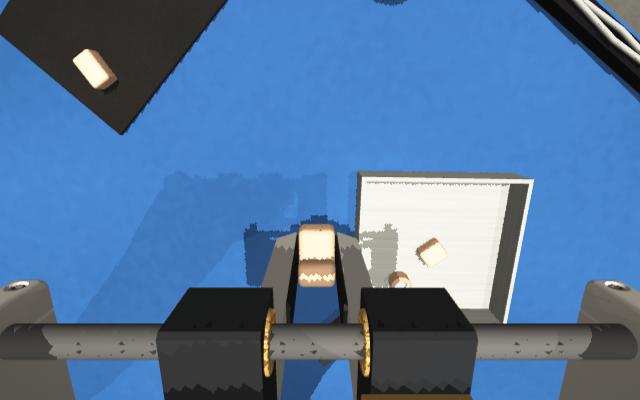

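Run:
```python
from h import *
m=dict(np.load("pics/w3.npz"))
L=ray(m,358,172,.036);F=ray(m,533,180,.036)
e=F-L; print(L.round(4),F.round(4),np.linalg.norm(e),np.degrees(np.arctan2(e[1],e[0])))
a=np.arctan2(e[1],e[0])+np.pi/4   # diag axis if e is along far-left wall: tray x = e rotated +45
X=np.array([np.cos(a),np.sin(a)]);Y=np.array([-X[1],X[0]])
print("tray x az",np.degrees(a)); 
C1=F[:2]-.1202*X; C2=L[:2]-.1202*Y; C=(C1+C2)/2; print(C1,C2)
for n,(u,v) in {"d":(432,250),"c":(399,277)}.items():
    p=ray(m,u,v,.022)[:2]; print(n,p.round(3),((p-C)@X).round(3),((p-C)@Y).round(3))
for t in ((40,28),(40,-28),(-147,0)):
    print(t,(C+X*t[0]/1e3+Y*t[1]/1e3).round(4))
```

```text
[ 0.624  -0.0795  0.036 ] [ 0.7163 -0.2258  0.036 ] 0.17301947882346927 -57.773091503241986
tray x az -12.773091503241982
[ 0.59903755 -0.19925515] [ 0.5974212  -0.19669109]
d [ 0.6 -0.2] 0.002 -0.002
c [ 0.554 -0.191] -0.045 -0.003
(40, 28) [ 0.6434 -0.1795]
(40, -28) [ 0.631  -0.2341]
(-147, 0) [ 0.4549 -0.1655]
```

Call:
drive_tool([
  {"tx": 0, "ty": -0.106, "tz": 0.548, "yaw": 0, "grip": 0},
  {"tx": 0, "ty": -0.106, "tz": 0.548, "yaw": 0, "grip": 0},
  {"tx": 0, "ty": -0.106, "tz": 0.548, "yaw": 0, "grip": 0},
  {"tx": 0.2, "ty": -0.106, "tz": 0.548, "yaw": 0, "grip": 0},
  {"tx": 0.35, "ty": -0.106, "tz": 0.548, "yaw": 0, "grip": 0},
  {"tx": 0.5, "ty": -0.106, "tz": 0.548, "yaw": 0, "grip": 0},
  {"tx": 0.58, "ty": -0.106, "tz": 0.548, "yaw": 0, "grip": 0},
  {"tx": 0.64, "ty": -0.106, "tz": 0.548, "yaw": 0, "grip": 0},
  {"tx": 0.66, "ty": -0.106, "tz": 0.548, "yaw": 0, "grip": 0},
  {"tx": 0.66, "ty": -0.106, "tz": 0.548, "yaw": 0, "grip": 0},
])

```text
time: 6.75
tcp_pos: [0.6425, -0.1838, 0.0169]
tcp_rot: [[-0.0, 0.821, 0.57], [0.0, 0.57, -0.821], [-1.0, 0.0, -0.0]]
wrist_force: [0.1, 0.6, -0.9]
gripper_width: 0.0198
```

Call:
drive_tool([
  {"tx": 0, "ty": 0, "tz": 0, "yaw": 0, "grip": 0.4},
  {"tx": 0, "ty": 0, "tz": 0, "yaw": 0, "grip": 0.4},
  {"tx": 0, "ty": 0, "tz": 0, "yaw": 0, "grip": 0.4},
  {"tx": 0, "ty": 0, "tz": 0, "yaw": 0, "grip": 0.4},
  {"tx": 0, "ty": 0, "tz": 0, "yaw": 0, "grip": 0.4},
  {"tx": -0.2, "ty": 0, "tz": 0, "yaw": 0, "grip": 0.4},
  {"tx": -0.4, "ty": 0, "tz": 0, "yaw": 0, "grip": 0.4},
  {"tx": -0.6, "ty": 0, "tz": 0, "yaw": 0, "grip": 0.4},
  {"tx": -0.7, "ty": 0, "tz": -0.3, "yaw": 0, "grip": 0.6},
  {"tx": -0.7, "ty": 0, "tz": -0.5, "yaw": 0, "grip": 0.6},
  {"tx": -0.7, "ty": 0, "tz": -0.5, "yaw": 0, "grip": 0.6},
])

```text
time: 7.85
tcp_pos: [0.5692, -0.0782, 0.1934]
tcp_rot: [[0.001, 0.82, 0.572], [0.002, 0.572, -0.82], [-1.0, 0.002, -0.001]]
wrist_force: [0.6, -0.6, -0.2]
gripper_width: 0.0558
```

Run:
```python
from h import *
s=state(); R=s["tcp_rot"];print(s["time"],s["gripper_width"],s["q"].round(2),s["tcp_pos"].round(4),np.degrees(np.arctan2(R[1,2],R[0,2])))
m=camera_model("wrist"); im=get_image("wrist"); cv2.imwrite("pics/w4.png",im[:,:,::-1])
np.savez("pics/w4.npz",**m)
```

```text
7.85 0.05583544646641306 [ 0.18  0.54 -0.14  1.74  0.09  0.87 -0.96] [ 0.5692 -0.0782  0.1934] -55.12397074079194
```

View pics/w4.png

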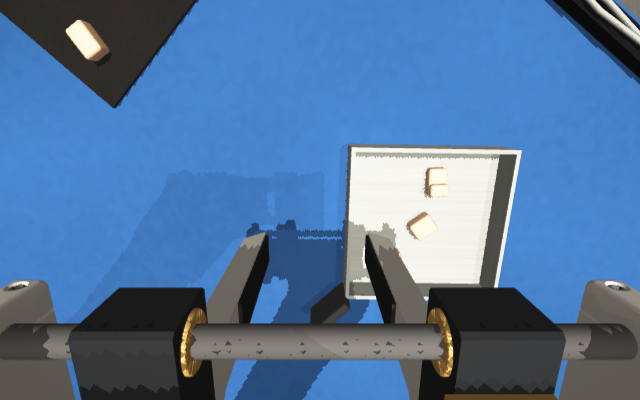

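b lies in the tray at (437,182), next to d at (423,226). Next is piece a.

Call:
drive_tool([
  {"tx": 0, "ty": 0.1, "tz": -0.15, "yaw": -0.04, "grip": 0.6},
  {"tx": 0, "ty": 0.2, "tz": -0.3, "yaw": -0.08, "grip": 0.6},
  {"tx": 0, "ty": 0.565, "tz": -0.888, "yaw": -0.12, "grip": 0.6},
  {"tx": 0, "ty": 0.565, "tz": -0.888, "yaw": -0.184, "grip": 0.6},
  {"tx": 0, "ty": 0.565, "tz": -0.888, "yaw": -0.184, "grip": 0.6},
  {"tx": 0, "ty": 0.565, "tz": -0.888, "yaw": -0.184, "grip": 0.6},
  {"tx": 0.2, "ty": 0.565, "tz": -0.888, "yaw": -0.184, "grip": 0.6},
  {"tx": 0.4, "ty": 0.565, "tz": -0.888, "yaw": -0.184, "grip": 0.6},
  {"tx": 0.4, "ty": 0.565, "tz": -0.888, "yaw": -0.184, "grip": 0.6},
  {"tx": 0.4, "ty": 0.565, "tz": -0.888, "yaw": -0.184, "grip": 0.6},
  {"tx": 0.4, "ty": 0.565, "tz": -0.888, "yaw": -0.184, "grip": 0.6},
])

```text
time: 9.0
tcp_pos: [0.5626, 0.1816, 0.0945]
tcp_rot: [[0.004, 0.378, 0.926], [0.002, 0.926, -0.378], [-1.0, 0.003, 0.003]]
wrist_force: [0.4, -0.8, 0.5]
gripper_width: 0.0561
```

Run:
```python
from h import *
s=state(); R=s["tcp_rot"];print(s["time"],s["gripper_width"],s["q"].round(2),s["tcp_pos"].round(4),np.degrees(np.arctan2(R[1,2],R[0,2])))
m=camera_model("wrist"); im=get_image("wrist"); cv2.imwrite("pics/w5.png",im[:,:,::-1])
np.savez("pics/w5.npz",**m)
for z in (.014,.023): print(proj(m,[.558,.185,z]).round(1),proj(m,[*s["tcp_pos"][:2],z]).round(1))
```

```text
9.0 0.05612775453414437 [-0.19  0.69 -0.26  1.79  0.26  0.69 -0.99] [0.5626 0.1816 0.0945] -22.20355690012344
[308.2 205. ] [315.1 206.6]
[308.  208.2] [315.1 209.9]
```

View pics/w5.png

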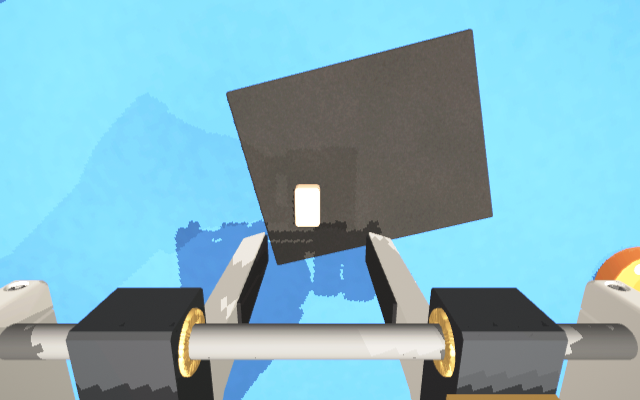

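Piece a is at (307,206), square to the jaws, and matches the prediction. I'll descend.

Call:
drive_tool([
  {"tx": 0.15, "ty": 0, "tz": -0.004, "yaw": 0, "grip": 0.6},
  {"tx": 0.26, "ty": 0, "tz": -0.004, "yaw": 0, "grip": 0.6},
  {"tx": 0.3, "ty": 0, "tz": -0.004, "yaw": 0, "grip": 0.6},
  {"tx": 0.3, "ty": 0, "tz": -0.004, "yaw": 0, "grip": 0.6},
  {"tx": 0.3, "ty": 0, "tz": -0.004, "yaw": 0, "grip": 0.6},
  {"tx": 0.3, "ty": 0, "tz": -0.004, "yaw": 0, "grip": 0.6},
])

```text
time: 9.65
tcp_pos: [0.5611, 0.182, 0.0188]
tcp_rot: [[0.003, 0.377, 0.926], [0.001, 0.926, -0.377], [-1.0, 0.002, 0.002]]
wrist_force: [0.2, 0.3, -0.5]
gripper_width: 0.0565
```

Call:
drive_tool([
  {"tx": 0.036, "ty": 0.005, "tz": -0.01, "yaw": 0, "grip": 0.6},
  {"tx": 0.036, "ty": 0.005, "tz": -0.01, "yaw": 0, "grip": 0.6},
  {"tx": 0.036, "ty": 0.005, "tz": -0.01, "yaw": 0, "grip": 0.6},
  {"tx": 0.036, "ty": 0.005, "tz": -0.01, "yaw": 0, "grip": 0},
  {"tx": 0.036, "ty": 0.005, "tz": -0.01, "yaw": 0, "grip": 0},
  {"tx": 0.036, "ty": 0.005, "tz": -0.01, "yaw": 0, "grip": 0},
  {"tx": 0.036, "ty": 0.005, "tz": -0.01, "yaw": 0, "grip": 0},
  {"tx": 0.036, "ty": 0.005, "tz": -0.01, "yaw": 0, "grip": 0},
  {"tx": 0.036, "ty": 0.005, "tz": -0.01, "yaw": 0, "grip": 0},
])

```text
time: 10.55
tcp_pos: [0.5578, 0.1836, 0.008]
tcp_rot: [[0.0, 0.377, 0.926], [0.0, 0.926, -0.377], [-1.0, 0.0, 0.0]]
wrist_force: [0.0, 0.1, 0.3]
gripper_width: 0.0199
```

Call:
drive_tool([
  {"tx": -0.2, "ty": 0, "tz": 0, "yaw": 0, "grip": 0},
  {"tx": -0.4, "ty": 0, "tz": 0, "yaw": 0, "grip": 0},
  {"tx": -0.6, "ty": 0, "tz": 0, "yaw": 0, "grip": 0},
  {"tx": -0.7, "ty": -0.12, "tz": 0.06, "yaw": -0.04, "grip": 0},
  {"tx": -0.7, "ty": -0.24, "tz": 0.12, "yaw": -0.08, "grip": 0},
  {"tx": -0.7, "ty": -0.36, "tz": 0.18, "yaw": -0.12, "grip": 0},
  {"tx": -0.7, "ty": -0.48, "tz": 0.3, "yaw": -0.16, "grip": 0},
  {"tx": -0.7, "ty": -0.6, "tz": 0.45, "yaw": -0.2, "grip": 0},
  {"tx": -0.7, "ty": -0.72, "tz": 0.6, "yaw": -0.24, "grip": 0},
  {"tx": -0.7, "ty": -0.84, "tz": 0.7, "yaw": -0.28, "grip": 0},
  {"tx": -0.7, "ty": -0.96, "tz": 0.8, "yaw": -0.31, "grip": 0},
  {"tx": -0.7, "ty": -1.0, "tz": 0.8, "yaw": -0.31, "grip": 0},
])

```text
time: 11.75
tcp_pos: [0.6494, -0.1305, 0.1819]
tcp_rot: [[0.0, -0.549, 0.836], [-0.003, 0.836, 0.549], [-1.0, -0.003, -0.001]]
wrist_force: [-0.2, 0.3, 0.3]
gripper_width: 0.0204
```

Run:
```python
from h import *
s=state(); R=s["tcp_rot"];print(s["time"],s["gripper_width"],s["q"].round(2),s["tcp_pos"].round(4),np.degrees(np.arctan2(R[1,2],R[0,2])))
d=np.array([.633,-.235,.018])-s["tcp_pos"]; print((R.T@d/.25).round(3))
```

```text
11.75 0.0203553097107987 [ 0.47  0.73 -0.57  1.49  0.43  1.05  0.38] [ 0.6494 -0.1305  0.1819] 33.27624781185734
[ 0.657 -0.312 -0.283]
```

Call:
drive_tool([
  {"tx": 0, "ty": -0.33, "tz": -0.3, "yaw": 0, "grip": 0},
  {"tx": 0, "ty": -0.33, "tz": -0.3, "yaw": 0, "grip": 0},
  {"tx": 0, "ty": -0.33, "tz": -0.3, "yaw": 0, "grip": 0},
  {"tx": 0, "ty": -0.33, "tz": -0.3, "yaw": 0, "grip": 0},
  {"tx": 0.2, "ty": -0.33, "tz": -0.3, "yaw": 0, "grip": 0},
  {"tx": 0.35, "ty": -0.33, "tz": -0.3, "yaw": 0, "grip": 0},
  {"tx": 0.5, "ty": -0.33, "tz": -0.3, "yaw": 0, "grip": 0},
  {"tx": 0.58, "ty": -0.33, "tz": -0.3, "yaw": 0, "grip": 0},
  {"tx": 0.64, "ty": -0.33, "tz": -0.3, "yaw": 0, "grip": 0},
  {"tx": 0.66, "ty": -0.33, "tz": -0.3, "yaw": 0, "grip": 0},
  {"tx": 0.66, "ty": -0.33, "tz": -0.3, "yaw": 0, "grip": 0},
])

```text
time: 12.85
tcp_pos: [0.6324, -0.2322, 0.0181]
tcp_rot: [[0.0, -0.555, 0.832], [0.001, 0.832, 0.555], [-1.0, 0.001, 0.001]]
wrist_force: [0.4, -1.0, 0.7]
gripper_width: 0.02
```

Call:
drive_tool([
  {"tx": 0, "ty": 0, "tz": 0, "yaw": 0, "grip": 0.4},
  {"tx": 0, "ty": 0, "tz": 0, "yaw": 0, "grip": 0.4},
  {"tx": 0, "ty": 0, "tz": 0, "yaw": 0, "grip": 0.4},
  {"tx": 0, "ty": 0, "tz": 0, "yaw": 0, "grip": 0.4},
  {"tx": 0, "ty": 0, "tz": 0, "yaw": 0, "grip": 0.4},
  {"tx": -0.2, "ty": 0, "tz": 0, "yaw": 0, "grip": 0.4},
  {"tx": -0.4, "ty": 0, "tz": 0, "yaw": 0, "grip": 0.4},
  {"tx": -0.6, "ty": 0, "tz": 0, "yaw": 0, "grip": 0.4},
])

```text
time: 13.65
tcp_pos: [0.6316, -0.2334, 0.1695]
tcp_rot: [[-0.001, -0.554, 0.832], [0.001, 0.832, 0.554], [-1.0, 0.001, -0.0]]
wrist_force: [0.9, -0.0, 0.1]
gripper_width: 0.0374
```

Call:
drive_tool([
  {"tx": -0.1, "ty": 0.1, "tz": -0.08, "yaw": 0.04, "grip": 0.6},
  {"tx": -0.1, "ty": 0.2, "tz": -0.16, "yaw": 0.08, "grip": 0.6},
  {"tx": -0.1, "ty": 0.3, "tz": -0.24, "yaw": 0.12, "grip": 0.6},
  {"tx": -0.1, "ty": 0.4, "tz": -0.32, "yaw": 0.16, "grip": 0.6},
  {"tx": -0.1, "ty": 0.5, "tz": -0.4, "yaw": 0.2, "grip": 0.6},
  {"tx": -0.1, "ty": 0.61, "tz": -0.45, "yaw": 0.24, "grip": 0.6},
  {"tx": -0.1, "ty": 0.61, "tz": -0.45, "yaw": 0.28, "grip": 0.6},
  {"tx": -0.1, "ty": 0.61, "tz": -0.45, "yaw": 0.32, "grip": 0.6},
  {"tx": -0.1, "ty": 0.61, "tz": -0.45, "yaw": 0.36, "grip": 0.6},
  {"tx": -0.1, "ty": 0.61, "tz": -0.45, "yaw": 0.4, "grip": 0.6},
  {"tx": -0.1, "ty": 0.61, "tz": -0.45, "yaw": 0.44, "grip": 0.6},
  {"tx": -0.1, "ty": 0.61, "tz": -0.45, "yaw": 0.48, "grip": 0.6},
])

```text
time: 14.85
tcp_pos: [0.4539, -0.1689, 0.1932]
tcp_rot: [[0.0, 0.799, 0.601], [-0.0, 0.601, -0.799], [-1.0, 0.0, 0.0]]
wrist_force: [-0.4, -1.2, 0.3]
gripper_width: 0.0563
```

Call:
drive_tool([
  {"tx": 0, "ty": 0, "tz": 0, "yaw": 0.04, "grip": 0.6},
  {"tx": 0, "ty": 0, "tz": 0, "yaw": 0.08, "grip": 0.6},
  {"tx": 0, "ty": 0, "tz": 0, "yaw": 0.12, "grip": 0.6},
  {"tx": 0, "ty": 0, "tz": 0, "yaw": 0.16, "grip": 0.6},
  {"tx": 0, "ty": 0, "tz": 0, "yaw": 0.2, "grip": 0.6},
  {"tx": 0, "ty": 0, "tz": 0, "yaw": 0.24, "grip": 0.6},
  {"tx": 0, "ty": 0, "tz": 0, "yaw": 0.27, "grip": 0.6},
  {"tx": 0, "ty": 0, "tz": 0, "yaw": 0.27, "grip": 0.6},
  {"tx": 0, "ty": 0, "tz": 0, "yaw": 0.27, "grip": 0.6},
])

```text
time: 15.75
tcp_pos: [0.4539, -0.1688, 0.1931]
tcp_rot: [[0.0, 0.981, -0.194], [0.0, -0.194, -0.981], [-1.0, 0.0, -0.0]]
wrist_force: [0.4, -0.7, -0.3]
gripper_width: 0.056
```

Run:
```python
from h import *
s=state(); R=s["tcp_rot"];print(s["time"],s["gripper_width"],s["q"].round(2),s["tcp_pos"].round(4),np.degrees(np.arctan2(R[1,2],R[0,2])))
m=camera_model("wrist"); im=get_image("wrist"); cv2.imwrite("pics/w6.png",im[:,:,::-1])
np.savez("pics/w6.npz",**m)
im=get_image("top"); cv2.imwrite("pics/top6.png",im[:,:,::-1]); crop(im[:,:,::-1],335,150,435,260,5,"pics/top6c.png")
```

```text
15.75 0.055983408837543706 [ 0.29  0.41  0.02  1.98 -0.01  0.75 -1.46] [ 0.4539 -0.1688  0.1931] -101.21059429749971
```

View pics/w6.png

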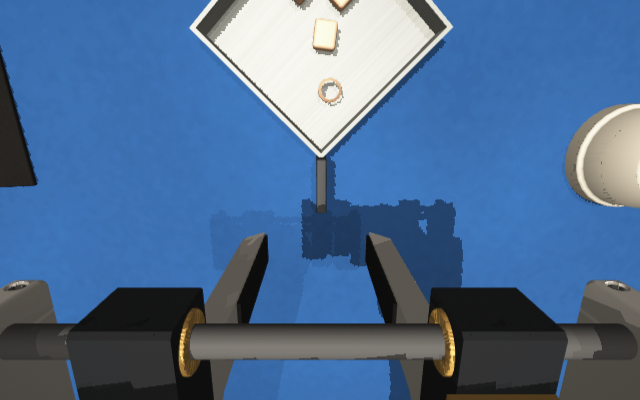

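View pics/top6c.png

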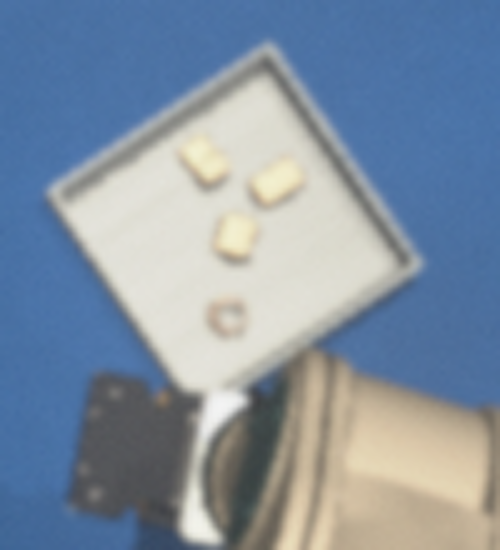

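All four pieces are in the tray. The tab shows upright in the wrist view from (321,157) to (321,211).

Run:
```python
from h import *
m=dict(np.load("pics/w6.npz"))
near=ray(m,321,157,.036);end=ray(m,321,209,.054)
L=ray(m,192,27,.036);Rr=ray(m,451,27,.036)
print("near",near,"end",end,L,Rr)
e=L-Rr; az=np.degrees(np.arctan2(e[1],e[0]))-90; print("tray az",az,np.linalg.norm(e))
C=(L+Rr)[:2]/2; X=np.array([np.cos(np.radians(az)),np.sin(np.radians(az))])
print("C",C,"near pred",C-.1202*X,"end pred",C-.172*X,"grip",C-.147*X, "low",C+.12*X)
e=near-end; print("tab az from ends",np.degrees(np.arctan2(e[1],e[0])))
Y=np.array([-X[1],X[0]]); print("near,end,tcp in tray:",[(np.round([(p[:2]-C)@X,(p[:2]-C)@Y],4)) for p in (near,end,state()["tcp_pos"])])
```

```text
near [ 0.48310963 -0.18083985  0.036     ] end [ 0.43511815 -0.17125887  0.054     ] [ 0.62184571 -0.08854549  0.036     ] [ 0.57614245 -0.31916152  0.036     ]
tray az -11.209575835579614 0.23510112793890617
C [ 0.59899408 -0.20385351] near pred [ 0.48108717 -0.18048683] end pred [ 0.43027538 -0.170417  ] grip [ 0.45479845 -0.17527696] low [ 0.7167048 -0.2271813]
tab az from ends -11.290051896200383
near,end,tcp in tray: [array([-0.1181,  0.    ]), array([-1.671e-01,  1.000e-04]), array([-0.1492,  0.0061])]
```

Call:
drive_tool([
  {"tx": 0.15, "ty": 0.013, "tz": 0.026, "yaw": 0, "grip": 0.6},
  {"tx": 0.3, "ty": 0.013, "tz": 0.026, "yaw": 0, "grip": 0.6},
  {"tx": 0.45, "ty": 0.013, "tz": 0.026, "yaw": 0, "grip": 0.6},
  {"tx": 0.58, "ty": 0.013, "tz": 0.026, "yaw": 0, "grip": 0.6},
  {"tx": 0.66, "ty": 0.013, "tz": 0.026, "yaw": 0, "grip": 0.6},
  {"tx": 0.69, "ty": 0.013, "tz": 0.026, "yaw": 0, "grip": 0.6},
  {"tx": 0.69, "ty": 0.013, "tz": 0.026, "yaw": 0, "grip": 0.6},
  {"tx": 0.69, "ty": 0.013, "tz": 0.026, "yaw": 0, "grip": 0.6},
])

```text
time: 16.65
tcp_pos: [0.4564, -0.1763, 0.0212]
tcp_rot: [[0.001, 0.98, -0.197], [-0.0, -0.197, -0.98], [-1.0, 0.001, 0.0]]
wrist_force: [-0.6, -0.1, 0.3]
gripper_width: 0.0562
```

Run:
```python
from h import *
s=state(); R=s["tcp_rot"];print(s["time"],s["gripper_width"],s["q"].round(2),s["tcp_pos"].round(4),np.degrees(np.arctan2(R[1,2],R[0,2])),s["wrist_force"])
m=camera_model("wrist"); im=get_image("wrist"); cv2.imwrite("pics/w7.png",im[:,:,::-1])
```

```text
16.65 0.05621195821078641 [ 0.31  0.71  0.01  2.1  -0.01  0.32 -1.45] [ 0.4564 -0.1763  0.0212] -101.34928817677167 [-0.62931311 -0.07146676  0.26895738]
```

View pics/w7.png

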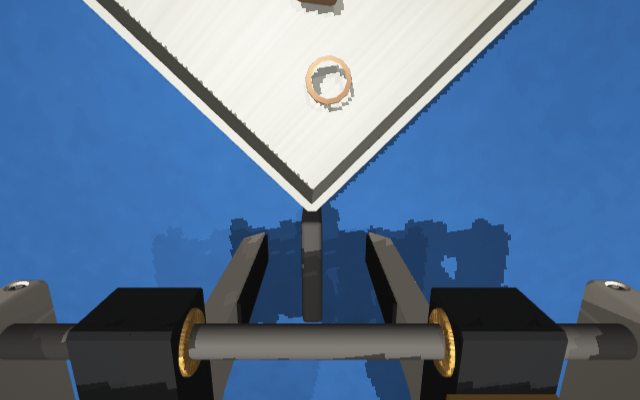

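The tab, at u of about 312, sits between the fingers (265 and 368), so I'll close.

Call:
drive_tool([
  {"tx": 0, "ty": 0, "tz": 0, "yaw": 0, "grip": 0},
  {"tx": 0, "ty": 0, "tz": 0, "yaw": 0, "grip": 0},
  {"tx": 0, "ty": 0, "tz": 0, "yaw": 0, "grip": 0},
  {"tx": 0, "ty": 0, "tz": 0, "yaw": 0, "grip": 0},
  {"tx": 0, "ty": 0, "tz": 0, "yaw": 0, "grip": 0},
  {"tx": 0, "ty": 0, "tz": 0, "yaw": 0, "grip": 0},
  {"tx": 0, "ty": 0, "tz": 0, "yaw": 0, "grip": 0},
  {"tx": 0, "ty": 0, "tz": 0, "yaw": 0, "grip": 0},
], newtons=20)

```text
time: 17.5
tcp_pos: [0.4558, -0.1757, 0.0205]
tcp_rot: [[-0.0, 0.981, -0.196], [0.0, -0.196, -0.981], [-1.0, -0.0, -0.0]]
wrist_force: [-0.1, 1.0, 0.6]
gripper_width: 0.0096
```

Call:
drive_tool([
  {"tx": -0.045, "ty": 0.008, "tz": 0, "yaw": 0, "grip": 0},
  {"tx": -0.09, "ty": 0.017, "tz": 0, "yaw": 0, "grip": 0},
  {"tx": -0.136, "ty": 0.03, "tz": 0, "yaw": 0, "grip": 0},
  {"tx": -0.181, "ty": 0.043, "tz": 0, "yaw": 0, "grip": 0},
  {"tx": -0.181, "ty": 0.043, "tz": 0, "yaw": 0, "grip": 0},
  {"tx": -0.181, "ty": 0.043, "tz": 0, "yaw": 0, "grip": 0},
])

```text
time: 18.1
tcp_pos: [0.467, -0.1784, 0.0661]
tcp_rot: [[0.002, 0.98, -0.197], [-0.001, -0.197, -0.98], [-1.0, 0.002, 0.0]]
wrist_force: [1.2, -0.0, -2.4]
gripper_width: 0.0097
```

Run:
```python
from h import *
s=state(); R=s["tcp_rot"];print(s["time"],s["gripper_width"],s["q"].round(2),s["tcp_pos"].round(4),s["wrist_force"],s["wrist_torque"])
im=get_image("side")[:,:,::-1]; crop(im,260,120,440,255,4,"pics/s8.png")
im=get_image("wrist"); cv2.imwrite("pics/w8.png",im[:,:,::-1])
```

```text
18.1 0.009712931408530337 [ 0.3   0.64  0.01  2.06 -0.01  0.45 -1.45] [ 0.467  -0.1784  0.0661] [ 1.24970121 -0.04403536 -2.36357119] [ 0.00520979 -0.36412641  0.06371706]
```

View pics/s8.png

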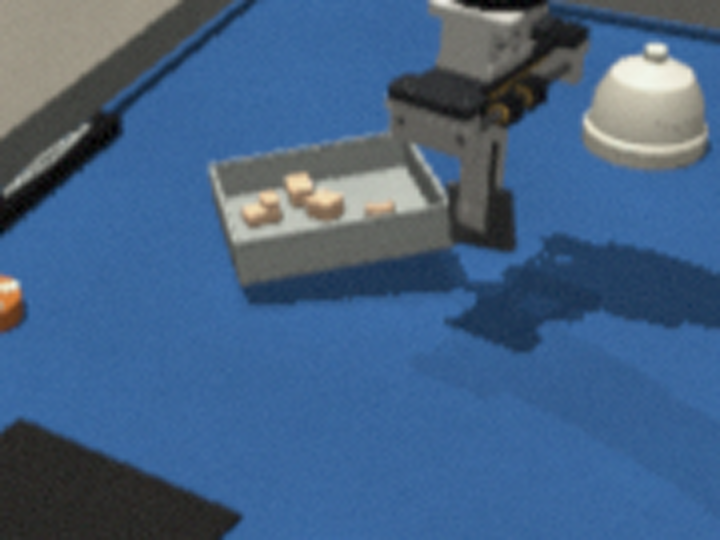

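View pics/w8.png

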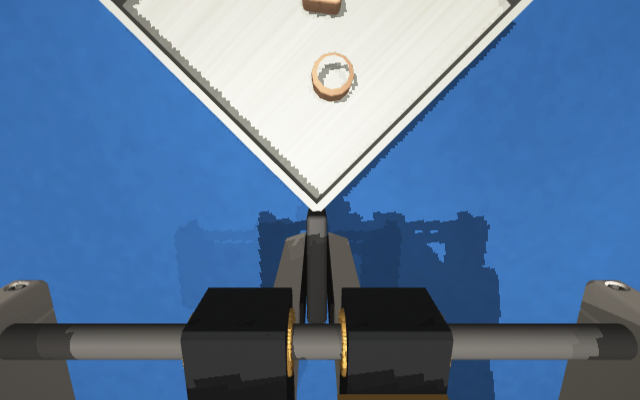

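The tray is tilting on its far corner, and the wrist reads about 2.4 N downward, roughly half its weight. I'll continue the arc to about 35°.

Call:
drive_tool([
  {"tx": -0.043, "ty": 0.016, "tz": 0, "yaw": 0, "grip": 0},
  {"tx": -0.087, "ty": 0.033, "tz": 0, "yaw": 0, "grip": 0},
  {"tx": -0.13, "ty": 0.053, "tz": 0, "yaw": 0, "grip": 0},
  {"tx": -0.171, "ty": 0.074, "tz": 0, "yaw": 0, "grip": 0},
  {"tx": -0.212, "ty": 0.097, "tz": 0, "yaw": 0, "grip": 0},
  {"tx": -0.251, "ty": 0.121, "tz": 0, "yaw": 0, "grip": 0},
  {"tx": -0.289, "ty": 0.148, "tz": 0, "yaw": 0, "grip": 0},
  {"tx": -0.326, "ty": 0.176, "tz": 0, "yaw": 0, "grip": 0},
  {"tx": -0.362, "ty": 0.206, "tz": 0, "yaw": 0, "grip": 0},
  {"tx": -0.397, "ty": 0.237, "tz": 0, "yaw": 0, "grip": 0},
  {"tx": -0.397, "ty": 0.237, "tz": 0, "yaw": 0, "grip": 0},
  {"tx": -0.397, "ty": 0.237, "tz": 0, "yaw": 0, "grip": 0},
])

```text
time: 19.4
tcp_pos: [0.5239, -0.1898, 0.1643]
tcp_rot: [[-0.001, 0.98, -0.197], [0.0, -0.197, -0.98], [-1.0, -0.001, -0.0]]
wrist_force: [-0.0, -0.0, -3.1]
gripper_width: 0.0101
```

Run:
```python
from h import *
s=state(); R=s["tcp_rot"];print(s["time"],s["gripper_width"],s["q"].round(2),s["tcp_pos"].round(4),s["wrist_force"],s["wrist_torque"])
im=get_image("side")[:,:,::-1]; crop(im,260,120,440,255,4,"pics/s9.png")
im=get_image("wrist"); cv2.imwrite("pics/w9.png",im[:,:,::-1])
```

```text
19.4 0.010069351110867496 [ 0.28  0.55  0.02  1.82 -0.01  0.77 -1.46] [ 0.5239 -0.1898  0.1643] [-0.00478839 -0.03065601 -3.10950936] [ 0.00686315 -0.34849661  0.02201525]
```

View pics/s9.png

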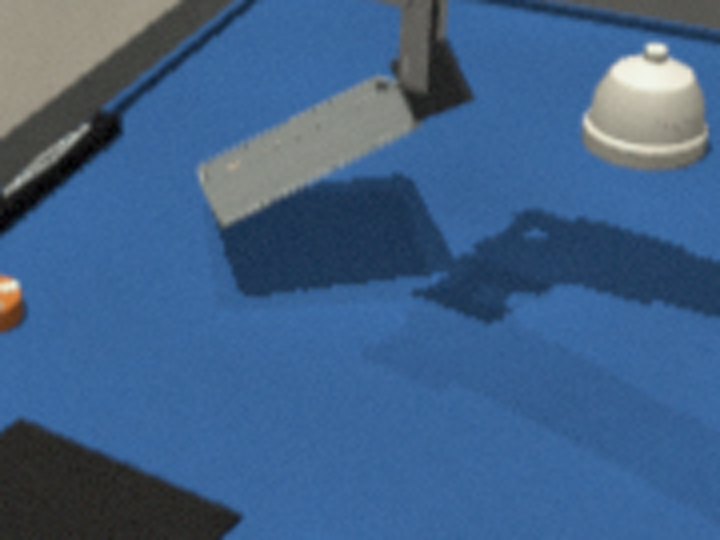

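View pics/w9.png

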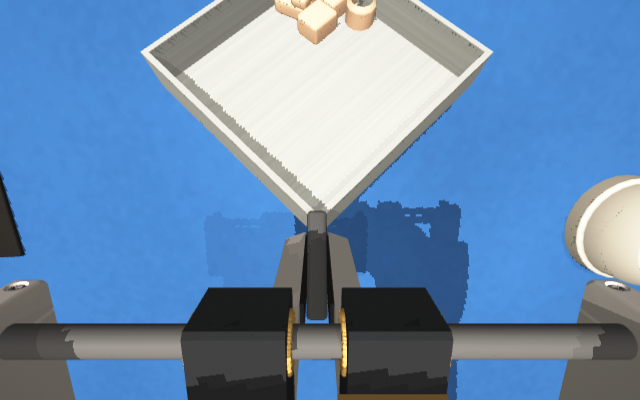

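The four pieces are gathering around (320,15) in the wrist view, near its edge. I'll overlay the tray model to check tilt, low-corner contact and piece positions.

```bash
cat > ov.py <<'E'
from h import *
from scipy.optimize import least_squares
def pose(p):  # low corner xyz, az, tilt -> R, origin (rot about tray y, low corner stays)
    az,th=p[3],p[4]
    Rz=cv2.Rodrigues(np.array([0,0,az]))[0]; Ry=cv2.Rodrigues(np.array([0,th,0.]))[0]
    R=Rz@Ry; return R, np.array(p[:3])-R@[.12,0,0]
def mid_check(m,px,R,o,h=.009):
    # pixel -> point at tray z = floor 4mm + h
    K=m["intrinsics"];P=m["pose"]; d=R.T@P[:3,:3]@np.linalg.solve(K,[*px,1.]); c=R.T@(P[:3,3]-o)
    return c+d*((.004+h)-c[2])/d[2]
E
python3 - <<'E'
from ov import *
s=state(); m=camera_model("wrist"); ms=camera_model("side")
im=get_image("wrist")[:,:,::-1].copy(); ims=get_image("side")[:,:,::-1].copy()
# wrist pixels read: rim left, rim right, near corner rim ; grasp point from tcp
obs={(0,.1202,.036):(142,52),(0,-.1202,.036):(492,52),(-.1202,0,.036):(318,212)}
g=s["tcp_pos"]-s["tcp_rot"]@[.0188,0,0]
def res(p):
    R,o=pose(p); r=[]
    for k,v in obs.items(): r+=list(proj(m,R@k+o)-v)
    r+=list((R@np.array([-.147,0,.038])+o-g)*300*.7)
    return r
r=least_squares(res,[.72,-.227,0,-.196,.6]); p=r.x
print(p[:3].round(4),np.degrees(p[3:]).round(1),"res",np.round(r.fun,1))
R,o=pose(p); 
B=.1202
for img,mm in ((im,m),(ims,ms)):
    for z in (0,.036):
        q=np.array([proj(mm,R@[x,y,z]+o) for x,y in ((B,0),(0,B),(-B,0),(0,-B))])
        cv2.polylines(img,[np.round(q).astype(int)],True,(0,0,255) if z else (0,255,0),1)
crop(ims,260,120,440,255,4,"pics/s10.png"); cv2.imwrite("pics/w10.png",im)
np.save("pose.npy",p)
E
```

```text
[ 0.7033 -0.228  -0.0126] [-11.3  40.3] res [ 0.7 -0.2 -0.3 -0.4 -0.4  0.6  0.9 -0.6  1.3]
```

View pics/s10.png

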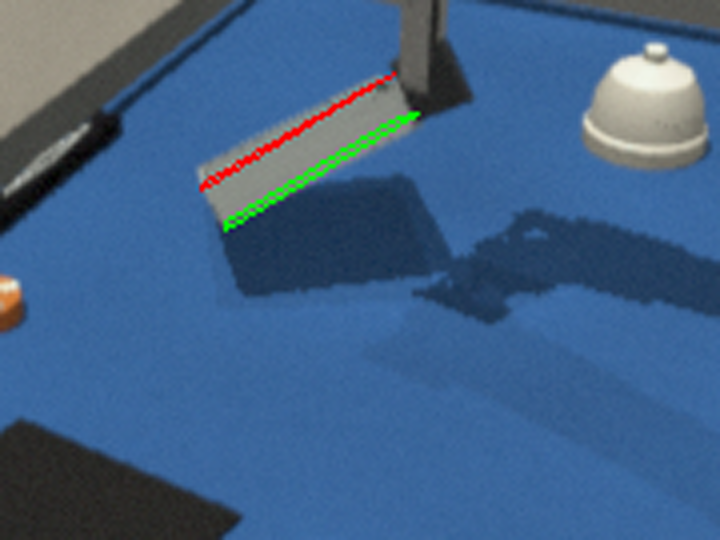

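View pics/w10.png

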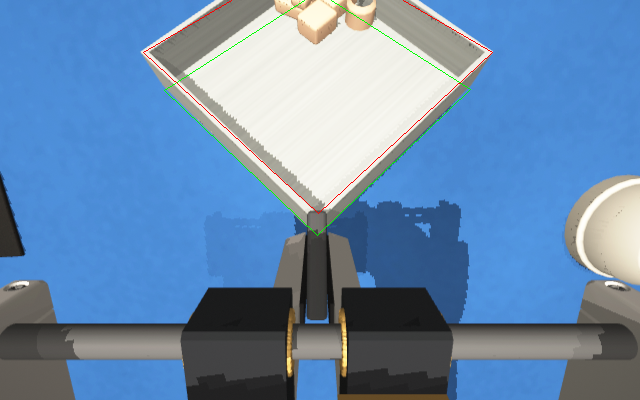

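Run:
```python
from ov import *
s=state(); m=camera_model("wrist"); ms=camera_model("side"); mt=camera_model("top")
it=get_image("top")[:,:,::-1].copy()
obs=[(m,(0,.1202,.036),(142,52)),(m,(0,-.1202,.036),(492,52)),(m,(-.1202,0,.036),(318,212)),(ms,(0,.1202,.036),(260+200/4,120+167/4)),(ms,(0,.1202,0),(260+224/4,120+228/4)),(ms,(-.1202,0,.0),(260+417/4,120+122/4))]
g=s["tcp_pos"]-s["tcp_rot"]@[.0188,0,0]
def res(p):
    p=[p[0],p[1],0,p[2],p[3]]
    R,o=pose(p); r=[]
    for mm,k,v in obs: r+=list(proj(mm,R@k+o)-v)
    r+=list((R@np.array([-.147,0,.038])+o-g)*200)
    return r
r=least_squares(res,[.72,-.227,-.196,.6]); p=np.array([r.x[0],r.x[1],0,r.x[2],r.x[3]])
print(p[:3].round(4),np.degrees(p[3:]).round(1),"res",np.round(r.fun,1)); np.save("pose.npy",p)
R,o=pose(p)
for px in ((318,22),(361,12),(335,5),(295,5)): print(px,mid_check(m,px,R,o).round(3))
crop(it,335,130,455,250,5,"pics/t11.png")
q=[proj(mt,R@[x,y,.013]+o) for x,y in ((.04,.074),(.04,-.074))]; print(((np.array(q)-[335,130])*5).round())
```

```text
[ 0.719  -0.2312  0.    ] [-11.3  32.4] res [-1.  -3.9  1.8 -4.1 -0.3  7.7 -0.4  4.  -1.3 -0.6  1.1  1.9 -1.2 -0.2
 -1.7]
(318, 22) [ 0.045 -0.001  0.013]
(361, 12) [ 0.055 -0.035  0.013]
(335, 5) [ 0.062 -0.014  0.013]
(295, 5) [0.062 0.018 0.013]
[[149. 203.]
 [383. 251.]]
```

View pics/t11.png

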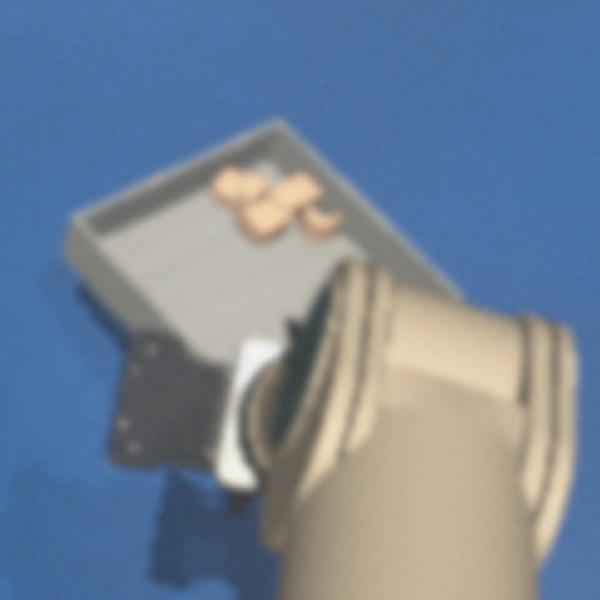

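The pieces form an arch just short of the corner: d is at tray x of about 45 mm, c about 50, with a gap behind them. The tray is at about 33–35°, so I'll tilt a bit more.

Call:
drive_tool([
  {"tx": -0.033, "ty": 0.034, "tz": 0, "yaw": 0, "grip": 0},
  {"tx": -0.065, "ty": 0.067, "tz": 0, "yaw": 0, "grip": 0},
  {"tx": -0.101, "ty": 0.11, "tz": 0, "yaw": 0, "grip": 0},
  {"tx": -0.101, "ty": 0.11, "tz": 0, "yaw": 0, "grip": 0},
  {"tx": -0.101, "ty": 0.11, "tz": 0, "yaw": 0, "grip": 0},
  {"tx": -0.101, "ty": 0.11, "tz": 0, "yaw": 0, "grip": 0},
  {"tx": -0.101, "ty": 0.11, "tz": 0, "yaw": 0, "grip": 0},
])

```text
time: 20.35
tcp_pos: [0.5507, -0.1951, 0.1899]
tcp_rot: [[-0.001, 0.98, -0.197], [0.0, -0.197, -0.98], [-1.0, -0.001, -0.0]]
wrist_force: [1.0, -0.1, -3.5]
gripper_width: 0.0099
```

```bash
cat > chk.py <<'E'
import sys
from ov import *
k=sys.argv[1]
s=state(); print(s["time"],s["tcp_pos"].round(4),s["wrist_force"].round(1),s["gripper_width"])
m=camera_model("wrist"); im=get_image("wrist")[:,:,::-1]; cv2.imwrite(f"pics/w{k}.png",im)
it=get_image("top")[:,:,::-1]; ims=get_image("side")[:,:,::-1]
a=cv2.resize(it[140:220,340:430],None,fx=5,fy=5,interpolation=cv2.INTER_CUBIC)
b=cv2.resize(ims[120:220,280:390],None,fx=3,fy=4,interpolation=cv2.INTER_CUBIC)[:400,:330]
cv2.imwrite(f"pics/ts{k}.png",np.hstack([a,b]))
np.savez(f"pics/w{k}.npz",**m)
E
python3 chk.py 12
```

```text
20.35 [ 0.5507 -0.1951  0.1899] [ 1.  -0.1 -3.5] 0.009942045094478708
```

View pics/ts12.png

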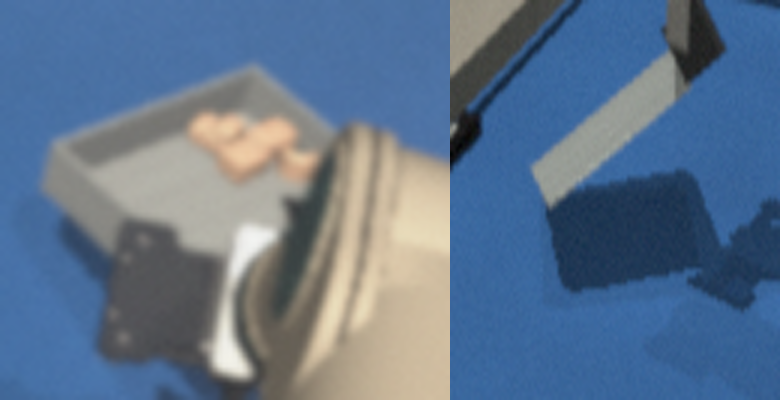

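View pics/w12.png

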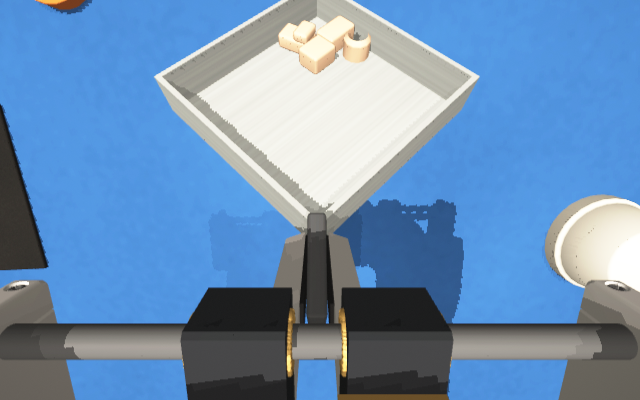

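The wrist view now shows b at (297,38), a at (337,32), d at (317,55) and c at (357,46). I'll measure them in the tray frame.

```bash
cat > fit.py <<'E'
from ov import *
def fit(m,obs,g,zc=0):
    def res(p):
        R,o=pose([p[0],p[1],zc,p[2],p[3]]); r=[]
        for k,v in obs: r+=list(proj(m,R@k+o)-v)
        return r+list((R@np.array([-.147,0,.038])+o-g)*200)
    r=least_squares(res,[.72,-.227,-.196,.6]); p=np.array([r.x[0],r.x[1],zc,r.x[2],r.x[3]])
    print("low",p[:3].round(4),"az,tilt",np.degrees(p[3:]).round(1),"res",np.round(r.fun,1)); return p
E
python3 - <<'E'
from fit import *
im=cv2.imread("pics/w12.png"); m=dict(np.load("pics/w12.npz")); s=state()
g=s["tcp_pos"]-s["tcp_rot"]@[.0188,0,0]
for z in (0,.01):
  p=fit(m,[((0,.1202,.036),(156,76)),((0,-.1202,.036),(479,76))],g,z); R,o=pose(p)
  for n,px,h in (("d top ctr",(315,47),.018),("c top",(357,37),.020),("a top",(335,27),.018),("b",(297,36),.016)): print(n,mid_check(m,px,R,o,h).round(4))
q=im.copy()
B=.1202
p=fit(m,[((0,.1202,.036),(156,76)),((0,-.1202,.036),(479,76))],g,0); R,o=pose(p)
for z,bb in ((.036,.1202),(.004,.1145)):
    c=np.array([proj(m,R@[x,y,z]+o) for x,y in ((bb,0),(0,bb),(-bb,0),(0,-bb))]); cv2.polylines(q,[np.round(c).astype(int)],True,(0,0,255),1)
for z in (.004,.013): 
    c=np.array([proj(m,R@[.04,y,z]+o) for y in (.074,-.074)]); cv2.polylines(q,[np.round(c).astype(int)],False,(0,255,0),1)
crop(q,240,0,400,120,5,"pics/w12c.png"); cv2.imwrite("pics/w12o.png",q)
E
```

```text
low [ 0.7168 -0.2309  0.    ] az,tilt [-11.4  39.9] res [-1.2 -0.   1.1  0.  -2.2 -0.  -1.6]
d top ctr [0.0459 0.002  0.022 ]
c top [ 0.0553 -0.0333  0.024 ]
a top [ 0.0699 -0.0153  0.022 ]
b [0.0613 0.0174 0.02  ]
low [ 0.7276 -0.233   0.01  ] az,tilt [-11.4  33.6] res [-2.2 -0.   2.2  0.  -4.2  0.4 -3.9]
d top ctr [0.0393 0.0019 0.022 ]
c top [ 0.0475 -0.0322  0.024 ]
a top [ 0.0598 -0.0146  0.022 ]
b [0.0524 0.0169 0.02  ]
low [ 0.7168 -0.2309  0.    ] az,tilt [-11.4  39.9] res [-1.2 -0.   1.1  0.  -2.2 -0.  -1.6]
```

View pics/w12c.png

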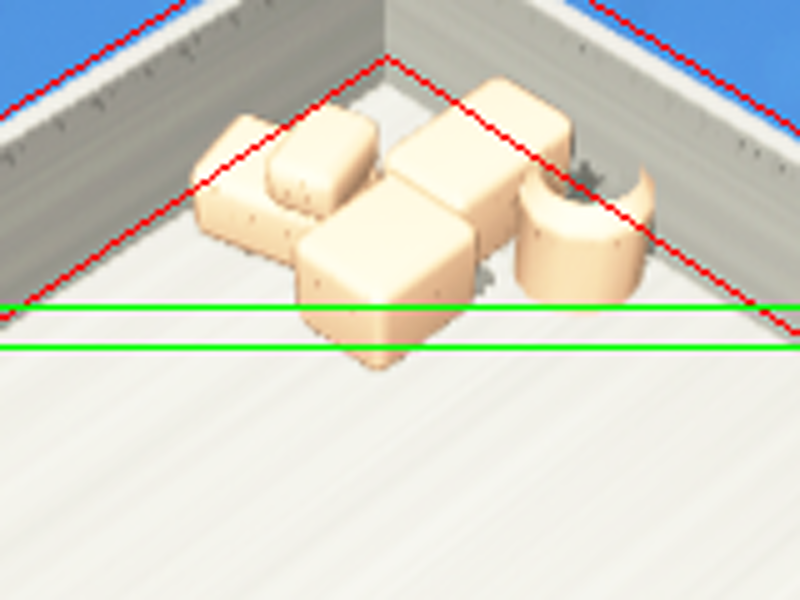

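View pics/w12o.png

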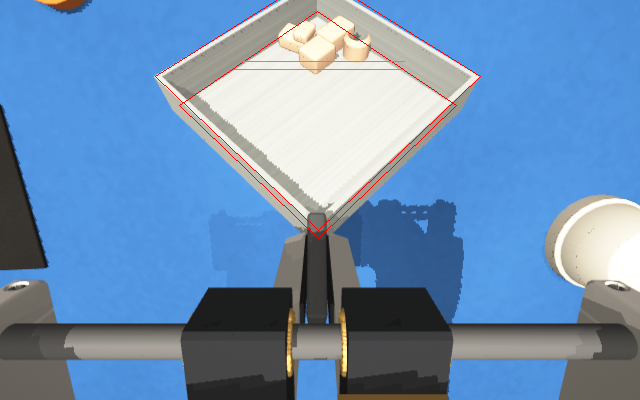

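Run:
```python
from fit import *
m=dict(np.load("pics/w12.npz")); s=state()
g=s["tcp_pos"]-s["tcp_rot"]@[.0188,0,0]
obs=[((0,.1202,.036),(156,76)),((0,-.1202,.036),(479,76)),((.1145,0,.004),(317.6,16)),((-.1202,0,.036),(317,212))]
def res(p):
    R,o=pose(p[:5]); r=[]
    for k,v in obs[:3]: r+=list(proj(m,R@k+o)-v)
    return r+list((R@np.array([-.147,0,.038])+o-g)*100)
r=least_squares(res,[.72,-.227,0,-.196,.6]); p=r.x; print(p[:3].round(4),np.degrees(p[3:]).round(1),r.fun.round(1))
R,o=pose(p)
f=lambda u,v,z: mid_check(m,(240+u/5,v/5),R,o,z)[:2]
for n,P,h in (("d top",[(400,178),(475,232),(380,300),(300,250)],.018),("d bottom vertex",[(380,368)],0),("a top",[(497,78),(570,125),(470,215),(385,160)],.018),("c top",[(585,205)],.02),("c bottom front",[(578,305)],0),("b hi top",[(315,103),(378,125),(335,190),(270,165)],.022)):
    Q=np.array([f(*q,h) for q in P]); print(n,Q.round(4).tolist(),Q.mean(0).round(4))
```

```text
[ 0.7134 -0.2303 -0.004 ] [-11.4  41.9] [ 0.  -0.1  0.2  0.  -0.3  0.1 -0.7 -0.1 -0.6]
d top [[0.0627, -0.0022], [0.0492, -0.0148], [0.0329, 0.0012], [0.0448, 0.0147]] [ 0.0474 -0.0003]
d bottom vertex [[0.0369, 0.0013]] [0.0369 0.0013]
a top [[0.0893, -0.0198], [0.0765, -0.0323], [0.0534, -0.0141], [0.0673, 0.0004]] [ 0.0716 -0.0164]
c top [[0.0533, -0.0335]] [ 0.0533 -0.0335]
c bottom front [[0.0525, -0.0343]] [ 0.0525 -0.0343]
b hi top [[0.0768, 0.0126], [0.071, 0.0016], [0.0544, 0.0088], [0.0607, 0.02]] [0.0657 0.0108]
```

All pieces are past 40 mm: d at about 47–53, c 55–64, a 72, b 65. d's margin is modest, so I'll use a small lateral shake to settle the pile deeper.

Call:
drive_tool([
  {"tx": 0, "ty": 0, "tz": 0.05, "yaw": 0, "grip": 0},
  {"tx": 0, "ty": 0, "tz": -0.05, "yaw": 0, "grip": 0},
  {"tx": 0, "ty": 0, "tz": 0.05, "yaw": 0, "grip": 0},
  {"tx": 0, "ty": 0, "tz": -0.05, "yaw": 0, "grip": 0},
  {"tx": 0, "ty": 0, "tz": 0.05, "yaw": 0, "grip": 0},
  {"tx": 0, "ty": 0, "tz": -0.05, "yaw": 0, "grip": 0},
  {"tx": 0, "ty": 0, "tz": 0.05, "yaw": 0, "grip": 0},
  {"tx": 0, "ty": 0, "tz": -0.05, "yaw": 0, "grip": 0},
  {"tx": 0, "ty": 0, "tz": 0, "yaw": 0, "grip": 0},
  {"tx": 0, "ty": 0, "tz": 0, "yaw": 0, "grip": 0},
  {"tx": 0, "ty": 0, "tz": 0, "yaw": 0, "grip": 0},
  {"tx": 0, "ty": 0, "tz": 0, "yaw": 0, "grip": 0},
])

```text
time: 21.7
tcp_pos: [0.5509, -0.1955, 0.1901]
tcp_rot: [[-0.001, 0.98, -0.198], [0.0, -0.198, -0.98], [-1.0, -0.001, -0.0]]
wrist_force: [1.1, 0.3, -3.0]
gripper_width: 0.0099
```

```bash
python3 chk.py 13; python3 -c "
from h import *
crop(cv2.imread('pics/w13.png'),240,0,400,120,5,'pics/w13c.png')"
```

```text
21.7 [ 0.5509 -0.1955  0.1901] [ 1.1  0.3 -3. ] 0.009916666726627244
```

View pics/w13.png

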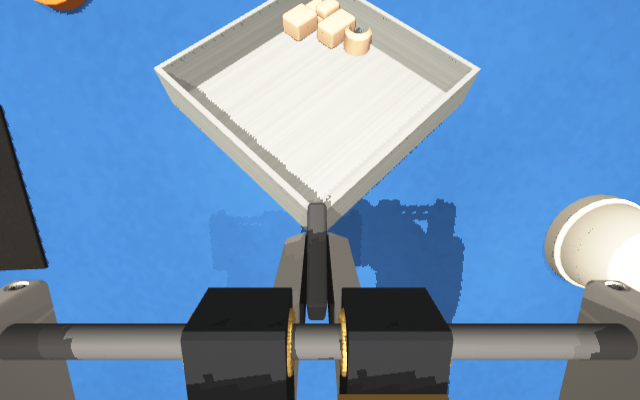

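View pics/w13c.png

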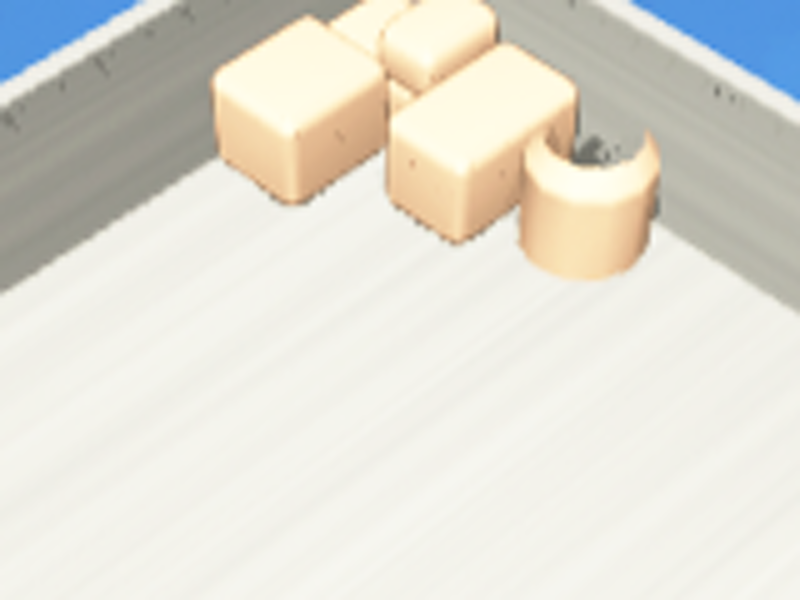

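The shake worked: all four pieces are now packed into the corner. Next I'll check tilt and low-corner height.

Run:
```python
from fit import *
m=dict(np.load("pics/w13.npz")); s=state()
g=s["tcp_pos"]-s["tcp_rot"]@[.0188,0,0]; print("grasp z",g[2])
obs=[((0,.1202,.036),(156,69)),((0,-.1202,.036),(479,69))]
p=fit(m,obs,g,0); R,o=pose(p)
f=lambda u,v,z: mid_check(m,(240+u/5,v/5),R,o,z)[:2].round(4)
print("d front floor",f(292,205,0),"a front floor",f(457,243,0),"c front floor",f(580,280,0))
print("grip pt z",(R@[-.147,0,.038]+o)[2])
ims=get_image("side")[:,:,::-1].copy(); ms=camera_model("side")
for z in (0,.036):
    q=np.array([proj(ms,R@[x,y,z]+o) for x,y in ((.1202,0),(0,.1202),(-.1202,0),(0,-.1202))]); cv2.polylines(ims,[np.round(q).astype(int)],True,(0,0,255) if z else (0,255,0),1)
crop(ims,260,100,440,235,4,"pics/s13.png")
```

```text
grasp z 0.2089548617614647
low [ 0.7232 -0.2326  0.    ] az,tilt [-11.4  39.1] res [-1.3  0.   1.2  0.1 -1.5 -0.2 -2.2]
d front floor [0.0656 0.0171] a front floor [ 0.0562 -0.0126] c front floor [ 0.0473 -0.0342]
grip pt z 0.19791377355003315
```

View pics/s13.png

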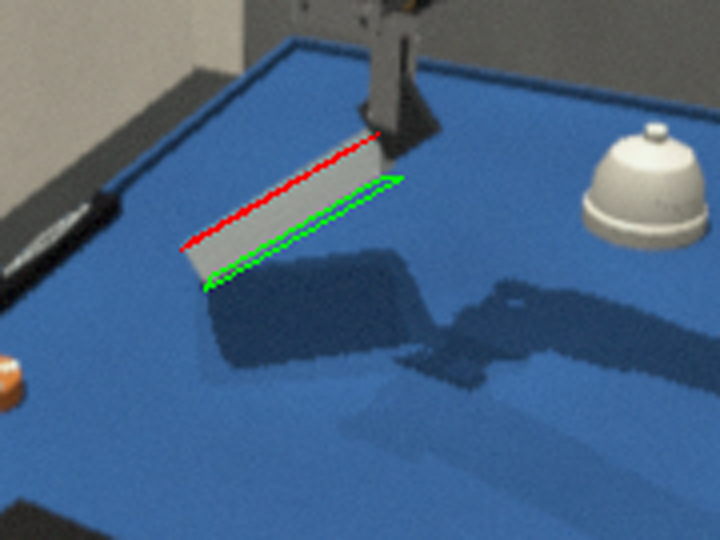

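Tilt is about 40–43°. The low corner carries the rest of the weight: the wrist reads about 3 N, against 4.9 N if the tray were free. I'll hold briefly to confirm it is at rest and re-read.

Call:
drive_tool([
  {"tx": 0, "ty": 0, "tz": 0, "yaw": 0, "grip": 0},
  {"tx": 0, "ty": 0, "tz": 0, "yaw": 0, "grip": 0},
  {"tx": 0, "ty": 0, "tz": 0, "yaw": 0, "grip": 0},
  {"tx": 0, "ty": 0, "tz": 0, "yaw": 0, "grip": 0},
  {"tx": 0, "ty": 0, "tz": 0, "yaw": 0, "grip": 0},
])

```text
time: 22.4
tcp_pos: [0.5513, -0.1952, 0.1902]
tcp_rot: [[-0.0, 0.98, -0.197], [-0.0, -0.197, -0.98], [-1.0, -0.0, 0.0]]
wrist_force: [-1.4, -0.2, -4.4]
gripper_width: 0.0103
```

Run:
```python
from h import *
F=[]
for k in range(6):
    im=get_image("wrist"); F.append(state()["wrist_force"])
print(np.mean(F,0).round(2),state()["tcp_pos"].round(4),state()["time"])
a=cv2.imread("pics/w13.png").astype(int); d=np.abs(a-im[:,:,::-1]).max(2)
print("changed px",(d>40).sum(), "in tray corner",(d[:110,240:400]>40).sum())
t=get_image("top")[:,:,::-1]; cv2.imwrite("pics/t14.png",t)
```

```text
[-0.22 -0.24 -3.59] [ 0.5514 -0.1951  0.1902] 22.7
changed px 1278 in tray corner 99
```

View pics/t14.png

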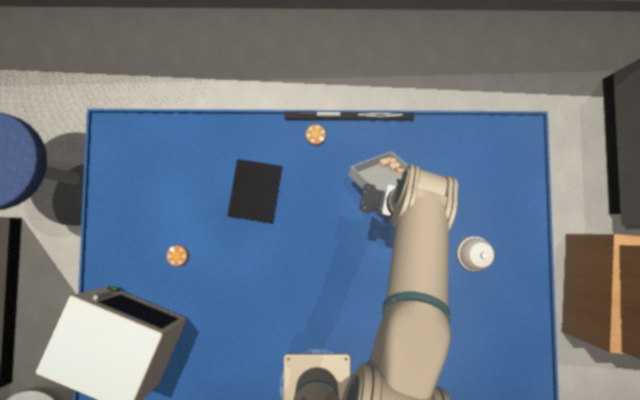

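The bystanders are unmoved and the pile is still. The mean force is noisy at -3.6 N, so I'll lower the grip 6 mm to be sure the corner is firmly down.

Call:
drive_tool([
  {"tx": 0.008, "ty": 0, "tz": 0, "yaw": 0, "grip": 0},
  {"tx": 0.016, "ty": 0, "tz": 0, "yaw": 0, "grip": 0},
  {"tx": 0.024, "ty": 0, "tz": 0, "yaw": 0, "grip": 0},
  {"tx": 0.024, "ty": 0, "tz": 0, "yaw": 0, "grip": 0},
  {"tx": 0.024, "ty": 0, "tz": 0, "yaw": 0, "grip": 0},
  {"tx": 0.024, "ty": 0, "tz": 0, "yaw": 0, "grip": 0},
  {"tx": 0.024, "ty": 0, "tz": 0, "yaw": 0, "grip": 0},
  {"tx": 0.024, "ty": 0, "tz": 0, "yaw": 0, "grip": 0},
])

```text
time: 23.55
tcp_pos: [0.5517, -0.1952, 0.1843]
tcp_rot: [[0.001, 0.98, -0.197], [-0.0, -0.197, -0.98], [-1.0, 0.001, -0.0]]
wrist_force: [0.3, 0.2, -3.1]
gripper_width: 0.0098
```

Run:
```python
from h import *
F=[];T=[];ims=[]
for k in range(10):
    im=get_image("wrist"); ims.append(im.astype(int)); s=state(); F.append(s["wrist_force"]);T.append(s["wrist_torque"])
print(np.mean(F,0).round(2),np.std(F,0).round(2),np.mean(T,0).round(3),s["tcp_pos"].round(4),s["time"],s["gripper_width"])
print("moved px",(np.abs(ims[0]-ims[-1]).max(2)>40).sum())
cv2.imwrite("pics/w15.png",im[:,:,::-1]); np.savez("pics/w15.npz",**camera_model("wrist"))
```

```text
[ 1.18  0.35 -2.84] [0.36 0.69 0.4 ] [ 0.037 -0.395  0.012] [ 0.5514 -0.1952  0.1843] 24.05 0.00972667003880232
moved px 537
```

View pics/w15.png

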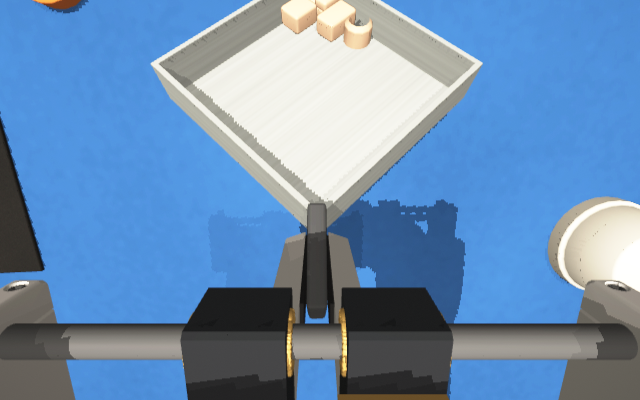

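Lowering made the tray rotate (its rim moved from v=69 to 64) and the load fell to 2.8 N, so the corner is on the cart top. The pile stays in the corner, so I'm handing in.

Run:
```python
from workcell import order, state
print(order.job_done()); s=state(); print(s["time"],s["tcp_pos"].round(4),s["gripper_width"])
```

```text
the job is handed in; nothing more can be done
None
the job is handed in; nothing more can be done
```

The job is handed in, at about 24 s of robot time. Both offcuts went from the mat into the flat tray. I then lifted the tray by its tab to roughly 40°, and a short lateral shake brought all four offcuts into the low corner. No verdict is reported.

**Last checks:**
- **Hold:** the fingers are on the tab at 20 N, opening about 9.7 mm. The grip point is about 0.2 m up.
- **Tilt:** the fits gave 39–43°. Fits from different views disagreed by a few degrees and millimetres, but all were within the 20–51° limits.
- **Low corner:** it is resting on the cart top. Wrist load is about 2.8 N, below the roughly 5 N of a free-hanging tray, and the tray turned when I lowered the tab 6 mm.
- **Offcuts:** after the shake, the front edges of the three I could measure (a, c and d) were at tray x of about 47–66 mm, so their middles are further in. The stepped piece was partly hidden behind them, deeper in the corner.
- **Rest:** ten pictures in a row showed only a few hundred changed pixels out of 256,000. I took these as image noise and did not check where they were.
- **Bystanders:** the top view showed the dome and both dispensers in their original places.

The first two move calls were refused for missing fields and moved nothing.

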